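# Raise the honey bay's sash to the red mark

## Robot

A 6-joint arm with a two-finger parallel gripper is mounted at the origin on a cart in front of the work surface, level with it; the furniture and walls round the work are solid. World frame = base frame: x ahead of the robot, y to its left, z up, the work surface at z = 0. Lengths are in m, angles in rad, forces in N, time in s.
With the tool pointing down it reaches from about 0.35 to 0.975 m from the base axis. Payload 4.9 kg.
Tool frame: the origin (TCP) lies between the finger pads; the fingertips stand 22 mm ahead of it and the grasp point (between the pads) lies 3 mm ahead of it; z points along the fingers, y is the line along which they close (so a half turn about z gives the same grasp; the last joint's range is limited). The gripper opens to 85 mm and grips with 20 to 120 N. Pads are 22 mm wide; open, the fingers measure 114 mm over their backs; the gripper's body (76 mm by 85 mm) begins 54 mm behind the grasp point. The pads swing forward as they close: fully open they stand 13 mm farther back than shut.
Start: joints at [1.218, 0.053, 1.613, -0, 1.476, -0.119], TCP at [0.145, 0.608, 0.226] pointing down, gripper open.
Joint ranges: [-3.01, 3.01], [-1.01, 2.22], [0.06, 2.58], [-1.02, 4.17], [0.09, 2.62], [-3.14, 3.14]. Speed limits (rad/s): [2.57, 2.57, 3.14, 3.14, 3.14, 3.14].

## Interface

Orientations are given as a unit quaternion [w, x, y, z].
In Python, from plant import state, grab_frame, get_calibration, job_done, recognise, regions_of gives the robot as it stands.
- The arm moves only by the tool apply_moves, never from a script. Its argument "targets" is a list of rows, each an object with "translation": the shift along the tool's x, y, z normalised to -1 to 1, where 1 is 100 mm, a list of three; "twist": the turn about the tool's z normalised to -1 to 1, where 1 is 0.1 rad; "hand": the opening, from 0 (shut) to 1 (fully open). A call has 1 to 8 rows; each row shifts and turns the commanded pose from where the row before left it, along the tool's axes as they then stand; what a row does not reach is not made up. A row lasts 1/10 s, in which the tool goes at most 50 mm and 8.59 degrees, less where a joint would pass 70% of its speed; a pose out of reach is approached as far as the arm can. A call with a number of a shift or a turn outside -1 to 1 is refused whole. A call with a gripper value outside its range is refused whole. The fingers move at their own pace and stop on an object; the grip force is fixed at half the most. Time passes only in rows, so rows that do not move let the fingers close. It gives the time, the measured TCP pose, the force, the opening and the grip force at its end, in the units of the state.
- state(): the state, without advancing time (a new reading comes with each control period).
- grab_frame(name): name is "scene" or "top"; returns the picture (400x640x3 uint8, red, green, blue); there is no depth.
- get_calibration(name): a dict with "camera_matrix" (3x3 intrinsics, pixels), "pose" (4x4, takes a point from camera to world coordinates). Camera axes: x right, y up, looking along -z (the intrinsics and any distortion apply to the point x, -y, -z); pixel columns grow to the right and rows downward; lengths in m; the calibration is good to about 2 mm. A picture is of the moment at which its call begins. get_calibration takes no time and is no camera call.
- job_done(): hands the job in; it is judged then, once.
Trained networks look in the newest picture that a camera, given by its name, has taken for a name from the list of things; names that differ only in an ending like _2 or _b are one class to them, and where a whole thing is asked for, a point or a joint stands for the part that bears it (a point fixed in the world has none). Each returns a list of dicts, best first, with "score" (0 to 1); they miss things now and then, are a little off and sometimes report something else, mostly with a low value. They report only what shows in the picture. A call takes as long as a camera call.
- recognise(camera, query): "point" ([x, y, z] in m, in world coordinates, good to about 4 mm: the middle of the surface that is visible of it).
- regions_of(camera, query): "pixels" (400x640 bool, what is visible of it).
The state is a dict: "time": time; "joint_pos": joint angles; "joint_vel": joint speeds; "joint_efforts": joint torques, N m; "tool_pos": TCP position; "tool_rot": TCP orientation; "contact_force": force on the tool from outside, world axes, zero at the start; "ft_torque": the same for the moment, N m; "gripper_width": opening from 0.0 (shut) to 1.0 (fully open); "grasp_force": force on a finger pad.
Only numpy, scipy, OpenCV 4.12 (cv2) and the standard library are available. Lean on these libraries where they do the work, as an engineer would, in place of code of your own. Each camera call takes 0.05 s, during which the arm holds its last target. There are 200 camera calls.

## Task

The honey jar stands behind one of the cabinet's two counterweighted glass sashes: with just the tips of your fingers, push that sash smoothly up from beneath its lip until the lip is level with the red mark on the middle post (within a centimetre), let it stay there, and draw your hand clear. Do not pinch the lip or touch its black top strip, and do not fling the sash. Leave the other sash as it is, and leave the jars and everything else standing where they are.

Things in the scene. Friction and masses are not known exactly. Their poses are not given: they have to be found in the camera images.
- cabinet: fixed wooden cabinet, 105 deep, 410 wide, 439 high. Origin: centre of its underside, on the worktop; x points from its front to its back, y to the robot's left, z up. Two bays (centres y = +95 and -95 mm, floors 85 mm up), each behind a white-framed glass sash that slides straight up between wooden posts. Posts and the solid plinth below have their front at x = -52 mm.
- left_sash (a joint): height of the left sash (robot's left, +y) above fully shut, m; 0 shut, 0.17 fully up. Starts 0 to 0.03. Hidden counterweights balance the sash: it stays at whatever height it is left, and takes about 3.5 N (plus a little with speed) to slide up or down.
- right_sash (a joint): the same for the right sash (-y).
- left_lip (a point): mid front edge of the left sash's lip: aluminium ledge 10 mm thick (point at mid thickness; underside 5 mm lower), 150 long, standing out 30 mm from the sash's face. Underside 127 mm above the worktop when shut; free space before and below it; the sash reaches 40 mm below the underside. Black rubber strip (26 x 144 x 4) on its top: not to be touched. Axes as the cabinet's.
- right_lip (a point): mid front edge of the right sash's lip: aluminium ledge 10 mm thick (point at mid thickness; underside 5 mm lower), 150 long, standing out 30 mm from the sash's face. Underside 127 mm above the worktop when shut; free space before and below it; the sash reaches 40 mm below the underside. Black rubber strip (26 x 144 x 4) on its top: not to be touched. Axes as the cabinet's.
- mark (a point): centre of the red marker on the middle post between the sashes: a red pointer bar 28 mm wide, 10 mm high, on a small black rider 26 mm high, 10 mm proud of the post; fixed for this job. Its height differs each time, between 220 and 272 mm above the worktop. Axes as the cabinet's.
- honey_jar: glass jar of honey with a dark lid, 65 mm across, 86 high, standing in one of the two bays (either one); origin at the centre of its underside.
- spice_jar: glass spice jar with a red lid, 45 mm across, 106 high, standing in the other bay; origin at the centre of its underside.
- pepper_mill: turned wooden pepper mill, 58 mm across, 170 high, standing to the left of the cabinet; origin at the centre of its underside.
- egg_cup: blue egg cup, 49 mm across, 60 high, to the left of the cabinet; origin at the centre of its underside.
- mug: white mug with a flower pattern and a handle, 82 x 114 mm, 91 high, to the right of the cabinet; origin at the centre of its underside.
- lemon: yellow lemon, 71 x 53 x 51 mm, on the worktop at the right; origin at its underside.

How it is judged:
By the outcome, as a careful person would: the job done as asked, in the order asked, and still so for the second after the job is handed in, with the robot touching nothing.
It also fails if it takes over 35 s, if anything falls off the work surface, if the arm or the gripper's body presses on something with over 40 N, if the wrist force passes 120 N, or if a joint passes its speed limit or range.

## Working session

There is one attempt and no reset: what is moved stays moved. The work goes in short steps, Python scripts to look and compute and a tool call to move; the robot and the scene stay as the last step left them, time stands still between calls to the robot, and variables do not carry over. Pictures are saved under pics/ and viewed, at most 11 in all, crops included, and the job is handed in when it is done.

Besides the shell and the picture viewer there is one more tool, called after "Call:" as name(argument=value, ...), one argument or row to a line, values as JSON. apply_moves: Moves the arm, as the interface text tells. Its arguments: {"type":"object","properties":{"targets":{"type":"array"}},"required":["targets"]}

```bash
mkdir -p pics; python3 - <<'E'
from plant import *
import cv2,numpy as np
s=state();print(s['time'],s['tool_pos'],s['tool_rot'],s['gripper_width'])
for n in("scene","top"):
    im=grab_frame(n);cv2.imwrite(f"pics/{n}1.png",im[:,:,::-1])
    c=get_calibration(n);print(n,np.round(c['camera_matrix'],1).tolist(),np.round(c['pose'],3).tolist())
    for q in["cabinet","left_lip","right_lip","mark","honey_jar","spice_jar","left_sash","pepper_mill","egg_cup","mug"]:
        print(q,[(np.round(r['point'],3).tolist(),round(r['score'],2)) for r in recognise(n,q)[:2]])
E
```

```text
0.0 [0.14458435 0.60739589 0.2242561 ] [-2.29156805e-04  1.16630315e-01  9.93174865e-01 -1.00209446e-03] 1.0012370920738047
scene [[490.2, 0.0, 319.1], [0.0, 490.2, 195.4], [0.0, 0.0, 1.0]] [[-0.574, 0.331, -0.749, -1.049], [-0.818, -0.253, 0.516, 1.027], [-0.018, 0.909, 0.416, 0.983], [0.0, 0.0, 0.0, 1.0]]
cabinet [([0.455, 0.056, 0.179], 0.9), ([0.507, 0.353, 0.036], 0.48)]
left_lip [([0.456, 0.116, 0.2], 0.96)]
right_lip [([0.452, -0.072, 0.185], 0.97)]
mark [([0.456, 0.054, 0.18], 0.4)]
honey_jar []
spice_jar []
left_sash [([0.456, 0.115, 0.199], 0.71)]
pepper_mill [([0.499, 0.442, 0.048], 0.51)]
egg_cup [([0.506, 0.353, 0.039], 0.71)]
mug [([0.471, -0.429, 0.08], 0.5)]
top [[442.1, 0.0, 320.5], [0.0, 442.1, 202.1], [0.0, 0.0, 1.0]] [[0.239, 0.759, -0.606, -0.507], [-0.971, 0.196, -0.137, -0.175], [0.015, 0.621, 0.784, 1.379], [0.0, 0.0, 0.0, 1.0]]
cabinet [([0.459, 0.007, 0.32], 0.56)]
left_lip [([0.454, 0.116, 0.199], 0.74)]
right_lip [([0.451, -0.079, 0.194], 0.85)]
mark []
honey_jar [([0.454, 0.111, 0.203], 0.16)]
spice_jar []
left_sash [([0.452, 0.114, 0.203], 0.95), ([0.326, -0.411, 0.041], 0.25)]
pepper_mill [([0.504, 0.421, 0.086], 0.66), ([0.452, 0.113, 0.202], 0.63)]
egg_cup [([0.518, 0.352, 0.037], 0.44)]
mug [([0.453, -0.413, 0.055], 0.89)]
```

View pics/scene1.png

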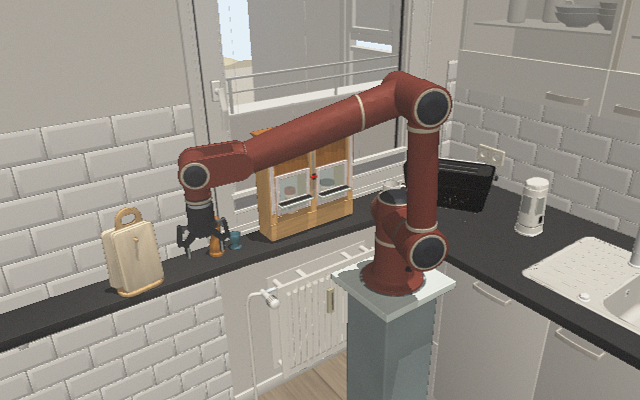

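View pics/top1.png

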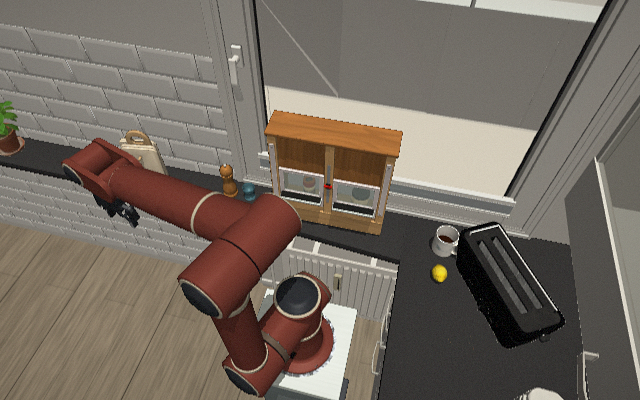

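The scene camera shows the cabinet at about (305,180), with both white-framed sashes slightly open at different heights. The red mark is at (313,177) in scene and (328,186) in top. I'll zoom in to identify the jars.

```bash
python3 - <<'E'
import cv2,numpy as np
a=cv2.imread("pics/scene1.png")[120:245,245:365];b=cv2.imread("pics/top1.png")[105:240,255:410]
a=cv2.resize(a,(390,406),interpolation=cv2.INTER_CUBIC);b=cv2.resize(b,None,fx=2.6,fy=3,interpolation=cv2.INTER_CUBIC)[:405]
a=a[:405]
cv2.imwrite("pics/crop1.png",np.hstack([a,b]))
E
```

```text
(no output)
```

View pics/crop1.png

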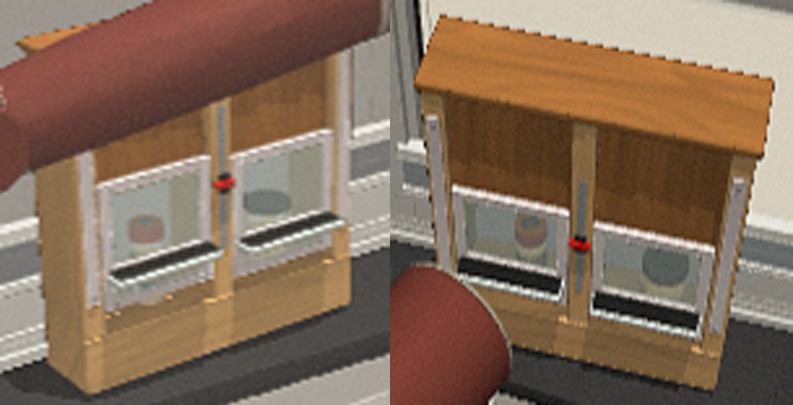

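The crops show the red-lidded spice jar in the left bay and the wide, dark-lidded honey jar in the right bay, so I need the right sash. Next I'll triangulate the mark and the lip corners.

```bash
cat > h.py <<'E'
import cv2,numpy as np
from plant import *
def P(n):
    c=get_calibration(n);T=np.linalg.inv(c['pose']);return np.array(c['camera_matrix'])@np.diag([1,-1,-1])@T[:3]
def tri(a,b):
    X=cv2.triangulatePoints(P("scene"),P("top"),np.array(a,float).reshape(2,1),np.array(b,float).reshape(2,1))[:,0];return X[:3]/X[3]
def proj(n,X):
    p=P(n)@np.r_[X,1];return p[:2]/p[2]
def red(f,box):
    x0,y0,x1,y1=box;im=f[y0:y1,x0:x1].astype(int);m=(im[...,0]>130)&(im[...,1]<70)&(im[...,2]<70)
    w=m;ys,xs=np.nonzero(w);return xs.mean()+x0,ys.mean()+y0,m.sum()
E
python3 - <<'E'
from h import *
S=cv2.imread("pics/scene1.png")[:,:,::-1];T=cv2.imread("pics/top1.png")[:,:,::-1]
a=red(S,(305,165,325,190));b=red(T,(318,175,338,198));print(a,b)
M=tri(a[:2],b[:2]);print("mark",M,proj("scene",M),proj("top",M))
for n,p,q in(("rl_left",(318.8,197.0),(332.7,210.5)),("rl_right",(352.1,189.3),(374.2,217.5)),("ll_left",(279.5,208),(281,199)),("ll_right",(312,199.5),(323,204))):
    X=tri(p,q);print(n,X,proj("scene",X)-p,proj("top",X)-q)
s=state();print(s['joint_pos'],s['tool_pos'],s['contact_force'])
E
```

```text
(np.float64(313.46153846153845), np.float64(176.23076923076923), np.int64(13)) (np.float64(326.8125), np.float64(185.8125), np.int64(16))
mark [0.4467188  0.02076227 0.24168064] [313.53352068 176.29065157] [326.77039996 185.68405311]
rl_left [ 0.43485601 -0.00275437  0.14294271] [1.71720592 1.30932869] [-0.95990555 -2.91363217]
rl_right [ 0.42472793 -0.1567115   0.1461227 ] [-0.31512782 -0.23103552] [0.17424944 0.55462948]
ll_left [0.43125599 0.18592444 0.15102938] [1.51036576 1.25161233] [-0.83669532 -2.47795148]
ll_right [0.44414115 0.03174115 0.14316197] [0.21839807 0.17320878] [-0.120085   -0.37041174]
[ 1.21802668e+00  5.26900187e-02  1.61288937e+00 -7.42618962e-06
  1.47598083e+00 -1.19013718e-01] [0.14477749 0.60799125 0.22551613] [-0.20202573  0.6993159  -0.16285304]
```

Call:
apply_moves(
  targets=[
    {"translation": [0, 0, -0.5], "twist": 0, "hand": 0},
    {"translation": [0, 0, -0.5], "twist": 0, "hand": 0},
    {"translation": [0, 0, -0.5], "twist": 0, "hand": 0},
    {"translation": [0, 0, -0.5], "twist": 0, "hand": 0},
    {"translation": [0, 0, -0.5], "twist": 0, "hand": 0},
    {"translation": [0, 0, -0.5], "twist": 0, "hand": 0},
    {"translation": [0, 0, -0.5], "twist": 0, "hand": 0},
    {"translation": [0, 0, -0.5], "twist": 0, "hand": 0},
  ],
)

```text
time: 1.9
tool_pos: [0.1446, 0.6075, 0.6278]
tool_rot: [0.0, 0.117, 0.993, 0.0]
contact_force: [0.3, 1.0, 0.4]
gripper_width: -0.001
grasp_force: 0.0
```

Call:
apply_moves(
  targets=[
    {"translation": [0, 0, -0.5], "twist": 0, "hand": 0},
    {"translation": [0, 0, -0.5], "twist": 0, "hand": 0},
    {"translation": [0, 0, -0.5], "twist": 0, "hand": 0},
    {"translation": [0, 0, -0.5], "twist": 0, "hand": 0},
    {"translation": [0, 0, -0.5], "twist": 0, "hand": 0},
    {"translation": [0, 0, -0.5], "twist": 0, "hand": 0},
  ],
)

```text
time: 2.5
tool_pos: [0.1325, 0.5529, 0.829]
tool_rot: [0.0, 0.117, 0.993, 0.012]
contact_force: [0.2, -0.4, -0.6]
gripper_width: 0.002
grasp_force: 0.0
```

```bash
python3 -c "
from plant import *
s=state();print(s['time'],s['joint_pos'],s['tool_pos'],s['tool_rot'])"
```

```text
2.5 [ 1.20169446  0.4394838   0.05792183  0.01183959  2.61998107 -0.12469197] [0.13250187 0.55286408 0.82899956] [1.58001121e-04 1.16760624e-01 9.93082147e-01 1.24411237e-02]
```

Call:
apply_moves(
  targets=[
    {"translation": [0, 0, -1], "twist": 0, "hand": 0},
    {"translation": [0, 0, -1], "twist": 0, "hand": 0},
    {"translation": [0, 0, -1], "twist": 0, "hand": 0},
    {"translation": [0, 0, -1], "twist": 0, "hand": 0},
  ],
)

```text
time: 2.9
tool_pos: [0.1152, 0.4848, 0.8902]
tool_rot: [0.012, 0.116, 0.991, 0.07]
contact_force: [-0.1, 0.4, 0.1]
gripper_width: -0.001
grasp_force: 0.0
```

```bash
python3 -c "
from plant import *
s=state();print(s['time'],s['joint_pos'],s['tool_pos'],s['tool_rot'])"
```

```text
2.9 [ 1.17914037  0.32575426  0.05498965  0.03111543  2.61948653 -0.12953887] [0.11516498 0.48483481 0.89020784] [0.01163657 0.11646298 0.99065838 0.0699782 ]
```

The tool is tilting as it reaches the joint limits. Next I'll check whether the tilt persists when moving back.

Call:
apply_moves(
  targets=[
    {"translation": [0, 0, 0.5], "twist": 0, "hand": 0},
    {"translation": [0, 0, 0.5], "twist": 0, "hand": 0},
    {"translation": [0, 0, 0.5], "twist": 0, "hand": 0},
  ],
)

```text
time: 3.2
tool_pos: [0.1207, 0.5034, 0.7831]
tool_rot: [0.012, 0.117, 0.99, 0.074]
contact_force: [0.3, 2.0, 1.7]
gripper_width: 0.0
grasp_force: 0.0
```

```bash
cat > st.py <<'E'
from plant import *
import numpy as np
from scipy.spatial.transform import Rotation as R
s=state();r=R.from_quat(np.roll(s['tool_rot'],-1)).as_matrix()
print(s['time'],np.round(s['joint_pos'],3),np.round(s['tool_pos'],4));print(np.round(r,3).tolist(),'cols=tool xyz; F',np.round(s['contact_force'],1))
E
python3 st.py
```

```text
3.2 [ 1.183e+00 -1.000e-03  7.090e-01  2.000e-02  2.284e+00 -1.390e-01] [0.1207 0.5034 0.7831]
[[-0.973, 0.229, 0.042], [0.233, 0.962, 0.144], [-0.008, 0.149, -0.989]] cols=tool xyz; F [0.3 2.  1.7]
```

Call:
apply_moves(
  targets=[
    {"translation": [0, 0, -0.5], "twist": 0, "hand": 0},
    {"translation": [0, 0, -0.5], "twist": 0, "hand": 0},
    {"translation": [0, -0.5, -0.5], "twist": 0, "hand": 0},
    {"translation": [0, -0.5, -0.5], "twist": 0, "hand": 0},
    {"translation": [0, -0.5, -0.5], "twist": 0, "hand": 0},
    {"translation": [0, -0.5, -0.5], "twist": 0, "hand": 0},
  ],
)

```text
time: 3.8
tool_pos: [0.0906, 0.395, 0.9518]
tool_rot: [0.033, 0.117, 0.983, 0.136]
contact_force: [-0.2, -1.2, 1.8]
gripper_width: -0.001
grasp_force: 0.0
```

```bash
python3 st.py
```

```text
3.8 [ 1.148  0.187  0.055  0.036  2.619 -0.153] [0.0906 0.395  0.9518]
[[-0.971, 0.22, 0.097], [0.238, 0.936, 0.259], [-0.033, 0.274, -0.961]] cols=tool xyz; F [-0.2 -1.2  1.8]
```

```bash
cat > kin.py <<'E'
import numpy as np
from scipy.optimize import least_squares
D=[(.0527,1.6129,1.476,.625,.2255),(.4395,.0579,2.62,.5685,.829),(.3258,.055,2.6195,.4983,.8902),(-.001,.709,2.284,.5177,.7831),(.187,.055,2.619,.4053,.9518)]
def fk(p,a,b,c):
    L1,L2,d,h,o=p;s=a+b;t=s+c
    return np.array([L1*np.sin(a)+L2*np.sin(s)+o*np.cos(s)+d*np.sin(t),h+L1*np.cos(a)+L2*np.cos(s)-o*np.sin(s)+d*np.cos(t)])
f=least_squares(lambda p:np.concatenate([fk(p,*q[:3])-q[3:] for q in D]),[.4,.4,.2,.3,0.])
p=f.x
if __name__=="__main__":
    print(np.round(p,4),np.abs(f.fun).max())
    lo=[-1.01,.06,.09];hi=[2.22,2.58,2.62]
    for t in (1.57,1.75,1.92,2.09,2.3):
      for r,z in((.3,.12),(.35,.12),(.4,.12),(.42,.12),(.42,.25),(.46,.2)):
        best=min((least_squares(lambda q:np.r_[fk(p,*q)-[r,z],q.sum()-t],x0,bounds=(lo,hi)) for x0 in([-.5,2,.3],[.3,1.5,1],[-.9,2.4,.2])),key=lambda g:g.cost)
        print(t,r,z,'ok' if best.cost<1e-7 else round(best.cost**.5,3),np.round(best.x,2))
E
python3 kin.py
```

```text
[0.4371 0.6132 0.3155 0.2537 0.093 ] 0.0016751465928668274
1.57 0.3 0.12 0.259 [-0.99  2.58  0.09]
1.57 0.35 0.12 0.235 [-0.99  2.58  0.09]
1.57 0.4 0.12 0.215 [-0.99  2.58  0.09]
1.57 0.42 0.12 0.208 [-0.98  2.58  0.09]
1.57 0.42 0.25 0.142 [-1.01  2.58  0.09]
1.57 0.46 0.2 0.15 [-1.01  2.58  0.09]
1.75 0.3 0.12 0.224 [-0.84  2.58  0.09]
1.75 0.35 0.12 0.195 [-0.84  2.58  0.09]
1.75 0.4 0.12 0.169 [-0.84  2.58  0.09]
1.75 0.42 0.12 0.159 [-0.84  2.58  0.09]
1.75 0.42 0.25 0.11 [-1.    2.58  0.2 ]
1.75 0.46 0.2 0.104 [-0.87  2.58  0.09]
1.92 0.3 0.12 0.197 [-0.69  2.58  0.09]
1.92 0.35 0.12 0.164 [-0.7   2.58  0.09]
1.92 0.4 0.12 0.132 [-0.7   2.58  0.09]
1.92 0.42 0.12 0.119 [-0.7   2.58  0.09]
1.92 0.42 0.25 0.087 [-1.01  2.58  0.37]
1.92 0.46 0.2 0.075 [-0.84  2.58  0.2 ]
2.09 0.3 0.12 0.168 [-1.01  2.58  0.58]
2.09 0.35 0.12 0.138 [-0.89  2.58  0.45]
2.09 0.4 0.12 0.105 [-0.72  2.58  0.27]
2.09 0.42 0.12 0.092 [-0.69  2.58  0.22]
2.09 0.42 0.25 0.069 [-1.01  2.58  0.53]
2.09 0.46 0.2 0.046 [-1.01  2.58  0.53]
2.3 0.3 0.12 0.129 [-1.01  2.58  0.78]
2.3 0.35 0.12 0.097 [-1.01  2.58  0.77]
2.3 0.4 0.12 0.067 [-0.94  2.58  0.69]
2.3 0.42 0.12 0.055 [-0.89  2.58  0.64]
2.3 0.42 0.25 0.045 [-1.01  2.47  0.85]
2.3 0.46 0.2 0.014 [-1.01  2.56  0.76]
```

```bash
cat > ik6.py <<'E'
from kin import p
import numpy as np
from scipy.optimize import least_squares
from scipy.spatial.transform import Rotation as R
L1,L2,d,h,o=p
lo=np.array([-3.01,-1.01,.06,-1.02,.09]);hi=np.array([3.01,2.22,2.58,4.17,2.62])
def fk5(q):
    a,b,c,e,f=q;M=R.from_euler('ZY',[a,b+c]).as_matrix()
    el=R.from_euler('ZY',[a,b]).as_matrix()@[0,0,L1]
    w=np.array([0,0,h])+el+M@[o,0,L2]
    u=M@[np.sin(f)*np.cos(e),np.sin(f)*np.sin(e),np.cos(f)]
    return w+d*u,u,w
def solve(P,u,seeds=None):
    out=None
    for x0 in seeds or [(a,b,c,e,f) for a in(-.9,.3) for b,c in((-.5,2.2),) for e in(.3,1.5,2.8) for f in(.5,1.3)]:
        g=least_squares(lambda q:np.r_[fk5(q)[0]-P,.3*(fk5(q)[1]-u)],np.clip(x0,lo+.01,hi-.01),bounds=(lo,hi),max_nfev=60)
        if out is None or g.cost<out.cost: out=g
        if out.cost<1e-9:break
    return out
def U(psi,pit): return np.array([np.cos(pit)*np.cos(psi),np.cos(pit)*np.sin(psi),-np.sin(pit)])
if __name__=="__main__":
    for pit in(0,10,20,30,40):
      for psi in(-60,-40,-20,0,20,30,40,50,60):
        u=U(*np.radians([psi,pit]));tip=np.array([.447,-.08,.125])
        g=[solve(tip-.022*u+[0,0,dz],u) for dz in(-.02,.1)]
        print(pit,psi,[round(k.cost**.5*1000,1) for k in g],np.round(g[0].x,2) if g[0].cost<1e-6 else '')
E
python3 ik6.py
```

```text
0 -60 [np.float64(90.7), np.float64(95.7)] 
0 -40 [np.float64(36.1), np.float64(61.2)] 
0 -20 [np.float64(41.2), np.float64(78.5)] 
0 0 [np.float64(40.8), np.float64(76.7)] 
0 20 [np.float64(1.4), np.float64(21.7)] 
0 30 [np.float64(0.0), np.float64(0.0)] [-1.01  0.17  2.46  1.6   1.55]
0 40 [np.float64(0.0), np.float64(0.0)] [-1.01  0.26  2.34  1.46  1.64]
0 50 [np.float64(0.0), np.float64(0.0)] [-0.97  0.34  2.21  1.34  1.72]
0 60 [np.float64(0.0), np.float64(0.0)] [-0.93  0.41  2.09  1.24  1.81]
10 -60 [np.float64(76.7), np.float64(78.8)] 
10 -40 [np.float64(55.2), np.float64(69.0)] 
10 -20 [np.float64(63.1), np.float64(77.0)] 
10 0 [np.float64(62.5), np.float64(73.5)] 
10 20 [np.float64(13.9), np.float64(21.0)] 
10 30 [np.float64(0.0), np.float64(0.0)] [-1.   -0.08  2.51  1.49  1.41]
10 40 [np.float64(0.0), np.float64(0.0)] [-0.99  0.05  2.38  1.37  1.51]
10 50 [np.float64(0.0), np.float64(0.0)] [-0.96  0.16  2.25  1.26  1.61]
10 60 [np.float64(0.0), np.float64(0.0)] [-0.92  0.26  2.13  1.16  1.7 ]
20 -60 [np.float64(50.1), np.float64(44.3)] 
20 -40 [np.float64(59.5), np.float64(
[... 781 characters left out ...]
41  1.11  1.31]
30 50 [np.float64(0.0), np.float64(0.0)] [-0.86 -0.15  2.29  1.04  1.42]
30 60 [np.float64(0.0), np.float64(0.0)] [-0.84 -0.02  2.18  0.97  1.52]
40 -60 [np.float64(0.0), np.float64(0.0)] [ 0.43 -0.41  2.4  -0.94  1.24]
40 -40 [np.float64(4.1), np.float64(0.0)] 
40 -20 [np.float64(33.1), np.float64(25.2)] 
40 0 [np.float64(32.9), np.float64(24.9)] 
40 20 [np.float64(3.6), np.float64(0.0)] 
40 30 [np.float64(0.0), np.float64(0.0)] [-0.75 -0.58  2.5   0.95  1.13]
40 40 [np.float64(0.0), np.float64(0.0)] [-0.78 -0.41  2.39  0.94  1.24]
40 50 [np.float64(0.0), np.float64(0.0)] [-0.78 -0.26  2.29  0.9   1.34]
40 60 [np.float64(0.0), np.float64(0.0)] [-0.76 -0.14  2.19  0.85  1.44]
```

Call:
apply_moves(
  targets=[
    {"translation": [-0.43, -0.12, 0.06], "twist": 0, "hand": 0},
    {"translation": [-0.43, -0.12, 0.06], "twist": 0, "hand": 0},
    {"translation": [-0.43, -0.12, 0.06], "twist": 0, "hand": 0},
    {"translation": [-0.43, -0.12, 0.06], "twist": 0, "hand": 0},
    {"translation": [-0.43, -0.12, 0.06], "twist": 0, "hand": 0},
    {"translation": [-0.43, -0.12, 0.06], "twist": 0, "hand": 0},
    {"translation": [-0.43, -0.12, 0.06], "twist": 0, "hand": 0},
  ],
)

```text
time: 4.5
tool_pos: [0.3674, 0.2547, 0.9004]
tool_rot: [0.036, 0.116, 0.983, 0.136]
contact_force: [-0.1, 1.5, 0.4]
gripper_width: -0.003
grasp_force: 0.0
```

```bash
cat >> st.py <<'E'
import sys
print('heading,pitch',np.round(np.degrees([np.arctan2(r[1,2],r[0,2]),np.arcsin(-r[2,2])]),1))
if len(sys.argv)>1:
    v=np.array(eval(sys.argv[1]))-s['tool_pos'] if len(sys.argv)<3 else np.array(eval(sys.argv[1]))
    print('tool shift /100mm',np.round(r.T@v*10,3), 'len',round(float(np.linalg.norm(v)),3))
E
python3 st.py "[-.8,-.56,.2]" d
```

```text
4.5 [ 0.296  0.07   0.37   0.367  2.489 -0.722] [0.3674 0.2547 0.9004]
[[-0.97, 0.219, 0.103], [0.239, 0.936, 0.259], [-0.039, 0.276, -0.96]] cols=tool xyz; F [-0.1  1.5  0.4]
heading,pitch [68.3 73.8]
tool shift /100mm [ 6.346 -6.442 -4.194] len 0.997
```

Call:
apply_moves(
  targets=[
    {"translation": [0.3, -0.3, -0.4], "twist": 0, "hand": 0},
    {"translation": [0.3, -0.3, -0.4], "twist": 0, "hand": 0},
    {"translation": [0.3, -0.3, -0.4], "twist": 0, "hand": 0},
    {"translation": [0.3, -0.3, -0.4], "twist": 0, "hand": 0},
    {"translation": [0.3, -0.3, -0.3], "twist": 0, "hand": 0},
    {"translation": [0.3, -0.3, -0.3], "twist": 0, "hand": 0},
    {"translation": [0.3, -0.3, -0.3], "twist": 0, "hand": 0},
    {"translation": [0.3, -0.3, -0.3], "twist": 0, "hand": 0},
  ],
)

```text
time: 5.3
tool_pos: [0.1179, 0.1505, 0.9356]
tool_rot: [0.099, 0.126, 0.974, 0.161]
contact_force: [-0.1, -0.1, -0.3]
gripper_width: 0.0
grasp_force: 0.0
```

```bash
python3 st.py "[-.8,-.56,.2]" d
```

```text
5.3 [-0.129 -0.436  0.648  0.686  2.619 -0.791] [0.1179 0.1505 0.9356]
[[-0.949, 0.214, 0.233], [0.278, 0.916, 0.289], [-0.152, 0.338, -0.929]] cols=tool xyz; F [-0.1 -0.1 -0.3]
heading,pitch [51.  68.2]
tool shift /100mm [ 5.73  -6.165 -5.34 ] len 0.997
```

```bash
python3 st.py "[.263,.50,.887]";python3 st.py "[.17,.39,.9]" d|tail -1; python3 -c "
from ik6 import *
print(fk5([-.129,-.436,.648,.686,2.619]))"
```

```text
5.3 [-0.129 -0.436  0.648  0.686  2.619 -0.791] [0.1179 0.1505 0.9356]
[[-0.949, 0.214, 0.233], [0.278, 0.916, 0.289], [-0.152, 0.338, -0.929]] cols=tool xyz; F [-0.1 -0.1 -0.3]
heading,pitch [51.  68.2]
tool shift /100mm [-0.332  3.348  1.799] len 0.382
tool shift /100mm [-1.9    6.984 -6.835] len 0.995
(array([0.10900812, 0.08643424, 0.93686648]), array([ 0.23429181,  0.28842811, -0.92839462]), array([ 0.03509866, -0.00455301,  1.22973695]))
```

```bash
sed -i 's/^f=least/D=[(*q[:3],np.sqrt(q[3]**2-.074**2),q[4]) for q in D]\nf=least/' kin.py
sed -i 's/M@\[o,0,L2\]/M@[o,0,L2]+R.from_euler("Z",a).apply([0,.074,0])/; s/(0,10,20,30,40)/(0,10,20,30)/; s/(-60.*60):/(10,20,25,30,35,40,50,60):/' ik6.py
python3 -c "
from ik6 import *
from kin import f
print(p,abs(f.fun).max(),fk5([-.129,-.436,.648,.686,2.619])[0])"; python3 ik6.py
```

```text
[0.42617191 0.60991703 0.28929781 0.24215172 0.09584939] 0.0002847327204483774 [0.11901005 0.15141607 0.93596597]
0 10 [np.float64(28.5), np.float64(51.9)] 
0 20 [np.float64(6.7), np.float64(25.1)] 
0 25 [np.float64(0.0), np.float64(11.5)] [-1.19  0.01  2.55  1.53  1.6 ]
0 30 [np.float64(0.0), np.float64(0.0)] [-1.18  0.07  2.49  1.46  1.64]
0 35 [np.float64(0.0), np.float64(0.0)] [-1.16  0.13  2.43  1.4   1.68]
0 40 [np.float64(0.0), np.float64(0.0)] [-1.14  0.18  2.36  1.35  1.72]
0 50 [np.float64(0.0), np.float64(0.0)] [-1.1   0.27  2.24  1.24  1.8 ]
0 60 [np.float64(0.0), np.float64(0.0)] [-1.04  0.35  2.12  1.15  1.88]
10 10 [np.float64(42.3), np.float64(48.6)] 
10 20 [np.float64(17.6), np.float64(23.1)] 
10 25 [np.float64(4.8), np.float64(9.9)] 
10 30 [np.float64(0.0), np.float64(0.0)] [-1.16 -0.17  2.54  1.37  1.53]
10 35 [np.float64(0.0), np.float64(0.0)] [-1.15 -0.09  2.47  1.31  1.57]
10 40 [np.float64(0.0), np.float64(0.0)] [-1.13 -0.02  2.4   1.26  1.62]
10 50 [np.float64(0.0), np.float64(0.0)] [-1.08  0.1   2.28  1.17  1.7 ]
10 60 [np.float64(0.0), np.float64(0.0)] [-1.0
[... 315 characters left out ...]
oat64(0.0), np.float64(0.0)] [-1.09 -0.2   2.43  1.16  1.52]
20 50 [np.float64(0.0), np.float64(0.0)] [-1.05 -0.06  2.3   1.08  1.61]
20 60 [np.float64(0.0), np.float64(0.0)] [-1.    0.06  2.18  1.    1.7 ]
30 10 [np.float64(37.3), np.float64(22.2)] 
30 20 [np.float64(16.4), np.float64(0.9)] 
30 25 [np.float64(5.2), np.float64(0.0)] 
30 30 [np.float64(0.0), np.float64(0.0)] [-1.04 -0.53  2.55  1.09  1.34]
30 35 [np.float64(0.0), np.float64(0.0)] [-1.03 -0.43  2.49  1.07  1.39]
30 40 [np.float64(0.0), np.float64(0.0)] [-1.02 -0.34  2.43  1.04  1.44]
30 50 [np.float64(0.0), np.float64(0.0)] [-1.   -0.19  2.31  0.98  1.53]
30 60 [np.float64(0.0), np.float64(0.0)] [-0.96 -0.07  2.2   0.91  1.61]
```

Call:
apply_moves(
  targets=[
    {"translation": [-0.04, 0.42, 0.22], "twist": 0, "hand": 0},
    {"translation": [-0.04, 0.42, 0.22], "twist": 0, "hand": 0},
    {"translation": [-0.04, 0.42, 0.22], "twist": 0, "hand": 0},
    {"translation": [-0.04, 0.42, 0.22], "twist": 0, "hand": 0},
    {"translation": [-0.04, 0.42, 0.22], "twist": 0, "hand": 0},
    {"translation": [-0.04, 0.42, 0.22], "twist": 0, "hand": 0},
    {"translation": [-0.04, 0.42, 0.22], "twist": 0, "hand": 0},
    {"translation": [-0.04, 0.42, 0.22], "twist": 0, "hand": 0},
  ],
)

```text
time: 6.1
tool_pos: [0.239, 0.4237, 0.9032]
tool_rot: [0.091, 0.126, 0.974, 0.168]
contact_force: [1.2, -0.6, -0.0]
gripper_width: 0.002
grasp_force: 0.0
```

```bash
python3 st.py "[.17,.39,.9]" d
```

```text
6.1 [ 0.892  0.038  0.423  0.027  2.298 -0.399] [0.239  0.4237 0.9032]
[[-0.952, 0.215, 0.219], [0.275, 0.912, 0.304], [-0.134, 0.349, -0.927]] cols=tool xyz; F [ 1.2 -0.6 -0. ]
heading,pitch [54.2 68. ]
tool shift /100mm [-1.753  7.066 -6.79 ] len 0.995
```

Call:
apply_moves(
  targets=[
    {"translation": [-0.16, 0.33, -0.34], "twist": 0, "hand": 0},
    {"translation": [-0.16, 0.33, -0.34], "twist": 0, "hand": 0},
    {"translation": [-0.16, 0.33, -0.34], "twist": 0, "hand": 0},
    {"translation": [-0.16, 0.33, -0.34], "twist": 0, "hand": 0},
    {"translation": [-0.16, 0.33, -0.34], "twist": 0, "hand": 0},
    {"translation": [-0.16, 0.33, -0.34], "twist": 0, "hand": 0},
  ],
)

```text
time: 6.7
tool_pos: [0.2775, 0.4312, 0.9586]
tool_rot: [0.116, 0.124, 0.961, 0.22]
contact_force: [-0.3, -0.5, 0.9]
gripper_width: 0.003
grasp_force: 0.0
```

```bash
python3 st.py "[.3,.3,.9]" d
```

```text
6.7 [ 0.815  0.238  0.055  0.096  2.348 -0.413] [0.2775 0.4312 0.9586]
[[-0.942, 0.188, 0.277], [0.29, 0.872, 0.394], [-0.168, 0.451, -0.876]] cols=tool xyz; F [-0.3 -0.5  0.9]
heading,pitch [54.9 61.2]
tool shift /100mm [-3.464  7.243 -5.876] len 0.995
```

Call:
apply_moves(
  targets=[
    {"translation": [-0.35, 0.9, -0.7], "twist": 0, "hand": 0},
    {"translation": [-0.35, 0.9, -0.7], "twist": 0, "hand": 0},
    {"translation": [-0.35, 0.9, -0.7], "twist": 0, "hand": 0},
    {"translation": [-0.35, 0.9, -0.7], "twist": 0, "hand": 0},
  ],
)

```text
time: 7.1
tool_pos: [0.2941, 0.4451, 0.9748]
tool_rot: [0.137, 0.122, 0.947, 0.263]
contact_force: [0.2, -0.6, 0.6]
gripper_width: -0.003
grasp_force: 0.0
```

```bash
python3 st.py "[.3,.3,.9]" d
```

```text
7.1 [ 0.796  0.234  0.055  0.121  2.254 -0.412] [0.2941 0.4451 0.9748]
[[-0.933, 0.16, 0.323], [0.304, 0.832, 0.464], [-0.194, 0.531, -0.825]] cols=tool xyz; F [ 0.2 -0.6  0.6]
heading,pitch [55.2 55.5]
tool shift /100mm [-3.637  7.757 -5.059] len 0.995
```

Call:
apply_moves(
  targets=[
    {"translation": [-0.22, -0.37, -0.17], "twist": 0, "hand": 0},
    {"translation": [-0.22, -0.37, -0.17], "twist": 0, "hand": 0},
    {"translation": [-0.22, -0.37, -0.17], "twist": 0, "hand": 0},
    {"translation": [-0.22, -0.37, -0.17], "twist": 0, "hand": 0},
    {"translation": [-0.22, -0.37, -0.17], "twist": 0, "hand": 0},
    {"translation": [-0.22, -0.37, -0.17], "twist": 0, "hand": 0},
    {"translation": [-0.22, -0.37, -0.17], "twist": 0, "hand": 0},
    {"translation": [-0.22, -0.37, -0.17], "twist": 0, "hand": 0},
  ],
)

```text
time: 7.9
tool_pos: [0.3649, 0.0812, 0.966]
tool_rot: [0.139, 0.122, 0.947, 0.261]
contact_force: [1.4, 0.5, -0.0]
gripper_width: 0.0
grasp_force: 0.0
```

Call:
apply_moves(
  targets=[
    {"translation": [-0.45, 0.5, -0.7], "twist": 0, "hand": 0},
    {"translation": [-0.45, 0.5, -0.7], "twist": 0, "hand": 0},
    {"translation": [-0.45, 0.5, -0.7], "twist": 0, "hand": 0},
    {"translation": [-0.45, 0.5, -0.7], "twist": 0, "hand": 0},
    {"translation": [-0.45, 0.5, -0.7], "twist": 0, "hand": 0},
    {"translation": [-0.45, 0.5, -0.7], "twist": 0, "hand": 0},
  ],
)

```text
time: 8.5
tool_pos: [0.3785, 0.0784, 1.0275]
tool_rot: [0.18, 0.125, 0.929, 0.299]
contact_force: [-0.2, -0.5, 0.3]
gripper_width: 0.004
grasp_force: 0.0
```

```bash
python3 st.py "[.28,-.07,.95]" d
```

```text
8.5 [-0.53   0.128  0.055  1.227  2.383 -0.673] [0.3785 0.0784 1.0275]
[[-0.904, 0.125, 0.41], [0.341, 0.79, 0.51], [-0.26, 0.601, -0.756]] cols=tool xyz; F [-0.2 -0.5  0.3]
heading,pitch [51.2 49.1]
tool shift /100mm [-5.238  5.503 -6.392] len 0.993
```

Call:
apply_moves(
  targets=[
    {"translation": [-0.6, 0.6, -0.6], "twist": 0, "hand": 0},
    {"translation": [-0.6, 0.6, -0.6], "twist": 0, "hand": 0},
    {"translation": [-0.6, 0.6, -0.6], "twist": 0, "hand": 0},
    {"translation": [-0.6, 0.6, -0.6], "twist": 0, "hand": 0},
    {"translation": [-0.6, 0.6, -0.55], "twist": 0, "hand": 0},
    {"translation": [-0.6, 0.6, -0.55], "twist": 0, "hand": 0},
    {"translation": [-0.6, 0.6, -0.55], "twist": 0, "hand": 0},
    {"translation": [-0.6, 0.6, -0.5], "twist": 0, "hand": 0},
  ],
)

```text
time: 9.3
tool_pos: [0.4195, 0.0739, 1.0665]
tool_rot: [0.253, 0.133, 0.888, 0.361]
contact_force: [-0.0, -0.1, 0.3]
gripper_width: -0.003
grasp_force: 0.0
```

```bash
python3 st.py "[.3,-.1,.95]" d
```

```text
9.3 [-0.597  0.137  0.055  1.269  2.184 -0.695] [0.4195 0.0739 1.0665]
[[-0.836, 0.054, 0.546], [0.42, 0.704, 0.573], [-0.353, 0.708, -0.611]] cols=tool xyz; F [-0.  -0.1  0.3]
heading,pitch [46.4 37.7]
tool shift /100mm [-6.283  6.189 -4.741] len 1.001
```

Call:
apply_moves(
  targets=[
    {"translation": [-0.65, 0.6, -0.45], "twist": 0, "hand": 0},
    {"translation": [-0.65, 0.6, -0.45], "twist": 0, "hand": 0},
    {"translation": [-0.65, 0.6, -0.4], "twist": 0, "hand": 0},
    {"translation": [-0.65, 0.6, -0.4], "twist": 0, "hand": 0},
    {"translation": [-0.65, 0.6, -0.35], "twist": 0, "hand": 0},
    {"translation": [-0.65, 0.6, -0.35], "twist": 0, "hand": 0},
    {"translation": [-0.65, 0.6, -0.3], "twist": 0, "hand": 0},
    {"translation": [-0.65, 0.6, -0.3], "twist": 0, "hand": 0},
  ],
)

```text
time: 10.1
tool_pos: [0.4601, 0.0585, 1.1162]
tool_rot: [0.332, 0.14, 0.832, 0.422]
contact_force: [-0.3, 1.0, 0.3]
gripper_width: 0.002
grasp_force: 0.0
```

```bash
python3 st.py "[.3,-.1,.95]" d
```

```text
10.1 [-0.662  0.151  0.055  1.309  1.963 -0.721] [0.4601 0.0585 1.1162]
[[-0.74, -0.047, 0.671], [0.513, 0.605, 0.608], [-0.435, 0.795, -0.423]] cols=tool xyz; F [-0.3  1.   0.3]
heading,pitch [42.2 25. ]
tool shift /100mm [-6.866  6.802 -2.615] len 1.001
```

Call:
apply_moves(
  targets=[
    {"translation": [-0.7, 0.65, -0.25], "twist": 0, "hand": 0},
    {"translation": [-0.7, 0.65, -0.2], "twist": 0, "hand": 0},
    {"translation": [-0.7, 0.65, -0.2], "twist": 0, "hand": 0},
    {"translation": [-0.7, 0.65, -0.1], "twist": 0, "hand": 0},
    {"translation": [-0.7, 0.65, -0.1], "twist": 0, "hand": 0},
    {"translation": [-0.7, 0.65, 0], "twist": 0, "hand": 0},
    {"translation": [-0.7, 0.65, 0], "twist": 0, "hand": 0},
  ],
)

```text
time: 10.8
tool_pos: [0.5085, 0.0588, 1.1638]
tool_rot: [0.402, 0.146, 0.771, 0.471]
contact_force: [0.1, 0.3, 0.0]
gripper_width: -0.001
grasp_force: 0.0
```

```bash
python3 st.py "[.3,-.1,.95]" d; python3 - <<'E'
from ik6 import *
from plant import state
s=state();Rm=R.from_quat(np.roll(s['tool_rot'],-1));q=s['joint_pos']
print('fk',fk5(q[:5])[0])
# j6 consistency + final IK
def R6(q): return R.from_euler('ZYZYZ',[q[0],q[1]+q[2],q[3],q[4],q[5]])
print('rot diff',(R6(q).inv()*Rm).as_rotvec(), 'horizontal-y twist needed:')
m=Rm.as_matrix();u=m[:,2]
hy=np.cross([0,0,1],u);hy/=np.linalg.norm(hy);a=np.arctan2(hy@-m[:,0],hy@m[:,1]);print(a, a-np.pi)
for tip in([.30,-.25,.35],[.36,-.15,.115],[.447,-.085,.115],[.447,-.085,.235]):
    g=solve(np.array(tip)-.022*u,u);r5=R6([*g.x,0]);j6=(r5.inv()*Rm).as_euler('zyx')[0]
    print(tip,g.cost,np.round(g.x,2),'j6',round(j6,2),'wrist',np.round(fk5(g.x)[2],3))
E
```

```text
10.8 [-0.614  0.173  0.056  1.246  1.737 -0.743] [0.5085 0.0588 1.1638]
[[-0.634, -0.154, 0.758], [0.604, 0.514, 0.609], [-0.483, 0.844, -0.233]] cols=tool xyz; F [0.1 0.3 0. ]
heading,pitch [38.8 13.5]
tool shift /100mm [-7.096  7.043 -0.549] len 1.001
fk [0.51155275 0.0609845  1.1667551 ]Traceback (most recent call last):
  File "<stdin>", line 7, in <module>
  File "<stdin>", line 6, in R6
  File "scipy/spatial/transform/_rotation.pyx", line 1413, in scipy.spatial.transform._rotation.Rotation.from_euler
ValueError: Expected axis specification to be a non-empty string of upto 3 characters, got ZYZYZ
```

```bash
cat > plan.py <<'E'
from ik6 import *
from plant import state
s=state();Rm=R.from_quat(np.roll(s['tool_rot'],-1));q=s['joint_pos']
def R6(q): return R.from_euler('ZYZ',[q[0],q[1]+q[2],q[3]])*R.from_euler('YZ',[q[4],q[5]])
m=Rm.as_matrix();u=m[:,2]
print('rot diff',(R6(q).inv()*Rm).as_rotvec())
hy=np.cross([0,0,1],u);hy/=np.linalg.norm(hy);a=np.arctan2(-hy@m[:,0],hy@m[:,1]);print('twist',a,a-np.pi*np.sign(a))
x=np.array(q[:5])
W=[np.array(s['tool_pos'])]+[np.array(t)-.022*u for t in([.33,-.2,.5],[.33,-.2,.105],[.447,-.085,.105],[.447,-.085,.235])]
for i in range(4):
    for k in np.linspace(0,1,7)[1:]:
        P=W[i]+(W[i+1]-W[i])*k;g=solve(P,u,[x]);dx=np.abs(g.x-x).max();x=g.x
        j6=(R6([*x,0]).inv()*Rm).as_euler('zyx')[0]
        print(np.round(P,3),'%.1e'%g.cost,np.round(x,2),'j6 %.2f dmax %.2f'%(j6,dx),'wrist',np.round(fk5(x)[2],2))
E
python3 plan.py
```

```text
rot diff [-7.39888640e-16  6.16573867e-17  1.57079633e+00]
twist -1.0508789069661484 2.0907137466236447
[0.476 0.013 1.054] 2.1e-15 [-0.81 -0.26  0.81  1.38  1.73] j6 0.49 dmax 0.76 wrist [ 0.26 -0.16  1.12]
[ 0.443 -0.032  0.944] 8.7e-16 [-0.99 -0.45  1.19  1.48  1.81] j6 0.29 dmax 0.38 wrist [ 0.22 -0.21  1.01]
[ 0.411 -0.077  0.834] 5.4e-17 [-1.16 -0.57  1.48  1.54  1.92] j6 0.11 dmax 0.29 wrist [ 0.19 -0.25  0.9 ]
[ 0.378 -0.123  0.725] 2.5e-17 [-1.3  -0.63  1.71  1.55  2.04] j6 -0.08 dmax 0.23 wrist [ 0.16 -0.3   0.79]
[ 0.346 -0.168  0.615] 7.8e-18 [-1.42 -0.63  1.89  1.49  2.14] j6 -0.30 dmax 0.18 wrist [ 0.13 -0.34  0.68]
[ 0.313 -0.213  0.505] 7.1e-20 [-1.52 -0.55  2.02  1.35  2.2 ] j6 -0.57 dmax 0.13 wrist [ 0.09 -0.39  0.57]
[ 0.313 -0.213  0.439] 2.9e-22 [-1.52 -0.53  2.11  1.27  2.17] j6 -0.70 dmax 0.09 wrist [ 0.09 -0.39  0.51]
[ 0.313 -0.213  0.373] 1.6e-22 [-1.52 -0.48  2.19  1.2   2.13] j6 -0.84 dmax 0.08 wrist [ 0.09 -0.39  0.44]
[ 0.313 -0.213  0.308] 3.8e-24 [-1.52 -0.4   2.25  1.12  2.08] j6 -0.99 dmax 0.08 wrist [ 0.09 -0.39  0.38]
[ 0.313 -0.213  0.242] 5.1e-18
[... 889 characters left out ...]
  1.58] j6 -1.31 dmax 0.07 wrist [ 0.21 -0.27  0.18]
[ 0.43  -0.098  0.132] 6.0e-16 [-1.13 -0.16  2.43  1.24  1.6 ] j6 -1.25 dmax 0.07 wrist [ 0.21 -0.27  0.2 ]
[ 0.43  -0.098  0.153] 2.6e-28 [-1.13 -0.23  2.43  1.24  1.62] j6 -1.18 dmax 0.07 wrist [ 0.21 -0.27  0.22]
[ 0.43  -0.098  0.175] 7.0e-28 [-1.13 -0.3   2.43  1.25  1.64] j6 -1.12 dmax 0.07 wrist [ 0.21 -0.27  0.24]
[ 0.43  -0.098  0.197] 9.5e-28 [-1.13 -0.36  2.43  1.25  1.66] j6 -1.06 dmax 0.06 wrist [ 0.21 -0.27  0.26]
[ 0.43  -0.098  0.218] 1.6e-27 [-1.13 -0.42  2.43  1.26  1.68] j6 -1.00 dmax 0.06 wrist [ 0.21 -0.27  0.29]
[ 0.43  -0.098  0.24 ] 1.3e-27 [-1.13 -0.47  2.42  1.26  1.7 ] j6 -0.95 dmax 0.05 wrist [ 0.21 -0.27  0.31]
```

Call:
apply_moves(
  targets=[
    {"translation": [0, 0, -0.3], "twist": 1, "hand": 0},
    {"translation": [0, 0, -0.3], "twist": 1, "hand": 0},
    {"translation": [0, 0, -0.3], "twist": 1, "hand": 0},
    {"translation": [0, 0, -0.3], "twist": 1, "hand": 0},
    {"translation": [0, 0, 0], "twist": 1, "hand": 0},
    {"translation": [0, 0, 0], "twist": 1, "hand": 0},
    {"translation": [0, 0, 0], "twist": 1, "hand": 0},
  ],
)

```text
time: 11.5
tool_pos: [0.4143, -0.0127, 1.1787]
tool_rot: [0.217, 0.403, 0.671, 0.583]
contact_force: [0.5, -0.1, 0.0]
gripper_width: -0.008
grasp_force: 0.0
```

Call:
apply_moves(
  targets=[
    {"translation": [0, 0, 0], "twist": 1, "hand": 0},
    {"translation": [0, 0, 0], "twist": 1, "hand": 0},
    {"translation": [0, 0, 0], "twist": 1, "hand": 0},
    {"translation": [0, 0, 0], "twist": 1, "hand": 0},
    {"translation": [0, 0, 0], "twist": 1, "hand": 0},
    {"translation": [0, 0, 0], "twist": 1, "hand": 0},
    {"translation": [0, 0, 0], "twist": 1, "hand": 0},
  ],
)

```text
time: 12.2
tool_pos: [0.4143, -0.0121, 1.1787]
tool_rot: [0.004, 0.608, 0.493, 0.622]
contact_force: [0.5, -1.5, -0.2]
gripper_width: -0.002
grasp_force: 0.0
```

Call:
apply_moves(
  targets=[
    {"translation": [0, 0, 0], "twist": 1, "hand": 0},
    {"translation": [0, 0, 0], "twist": 1, "hand": 0},
    {"translation": [0, 0, 0], "twist": 1, "hand": 0},
    {"translation": [0, 0, 0], "twist": 1, "hand": 0},
    {"translation": [0, 0, 0], "twist": 1, "hand": 0},
    {"translation": [0, 0, 0], "twist": 1, "hand": 0},
    {"translation": [0, 0, 0], "twist": 0.9, "hand": 0},
  ],
)

```text
time: 12.9
tool_pos: [0.4143, -0.0121, 1.1787]
tool_rot: [-0.207, 0.739, 0.258, 0.587]
contact_force: [-0.4, 0.2, -0.2]
gripper_width: -0.002
grasp_force: 0.0
```

```bash
python3 st.py "[.313,-.213,.505]"; python3 plan.py | head -8
```

```text
12.9 [-1.033  0.129  0.055  1.663  1.819  1.385] [ 0.4143 -0.0121  1.1787]
[[0.177, 0.625, 0.761], [0.139, -0.781, 0.609], [0.974, -0.002, -0.225]] cols=tool xyz; F [-0.4  0.2 -0.2]
heading,pitch [38.7 13. ]
tool shift /100mm [-7.022  0.952 -0.477] len 0.71
rot diff [0.00000000e+00 1.84972160e-16 1.57079633e+00]
twist 3.1391712205239104 -0.0024214330658827166
[ 0.397 -0.046  1.066] 1.1e-18 [-1.16 -0.27  0.8   1.68  1.9 ] j6 2.61 dmax 0.75 wrist [ 0.18 -0.22  1.13]
[ 0.381 -0.079  0.954] 1.3e-16 [-1.26 -0.45  1.17  1.69  1.98] j6 2.40 dmax 0.37 wrist [ 0.16 -0.26  1.02]
[ 0.364 -0.113  0.842] 1.2e-17 [-1.34 -0.55  1.46  1.66  2.06] j6 2.21 dmax 0.29 wrist [ 0.14 -0.29  0.91]
[ 0.347 -0.146  0.73 ] 8.5e-18 [-1.41 -0.61  1.69  1.6   2.13] j6 2.01 dmax 0.23 wrist [ 0.13 -0.32  0.79]
[ 0.33  -0.18   0.617] 5.0e-18 [-1.47 -0.61  1.88  1.5   2.18] j6 1.79 dmax 0.19 wrist [ 0.11 -0.36  0.68]
[ 0.313 -0.213  0.505] 3.9e-19 [-1.52 -0.55  2.02  1.36  2.2 ] j6 1.53 dmax 0.14 wrist [ 0.09 -0.39  0.57]
```

Call:
apply_moves(
  targets=[
    {"translation": [-0.46, 0.06, -0.03], "twist": 0, "hand": 0},
    {"translation": [-0.46, 0.06, -0.03], "twist": 0, "hand": 0},
    {"translation": [-0.46, 0.06, -0.03], "twist": 0, "hand": 0},
    {"translation": [-0.46, 0.06, -0.03], "twist": 0, "hand": 0},
    {"translation": [-0.46, 0.06, -0.03], "twist": 0, "hand": 0},
    {"translation": [-0.46, 0.06, -0.03], "twist": 0, "hand": 0},
    {"translation": [-0.46, 0.06, -0.03], "twist": 0, "hand": 0},
    {"translation": [-0.46, 0.06, -0.03], "twist": 0, "hand": 0},
  ],
)

```text
time: 13.7
tool_pos: [0.3662, -0.1098, 0.8601]
tool_rot: [-0.205, 0.739, 0.259, 0.587]
contact_force: [0.8, -0.0, 0.0]
gripper_width: -0.0
grasp_force: 0.0
```

Call:
apply_moves(
  targets=[
    {"translation": [-0.46, 0.06, -0.03], "twist": 0, "hand": 0},
    {"translation": [-0.46, 0.06, -0.03], "twist": 0, "hand": 0},
    {"translation": [-0.46, 0.06, -0.03], "twist": 0, "hand": 0},
    {"translation": [-0.46, 0.06, -0.03], "twist": 0, "hand": 0},
    {"translation": [-0.46, 0.06, -0.03], "twist": 0, "hand": 0},
    {"translation": [-0.46, 0.06, -0.03], "twist": 0, "hand": 0},
    {"translation": [-0.46, 0.06, -0.03], "twist": 0, "hand": 0},
  ],
)

```text
time: 14.4
tool_pos: [0.3194, -0.2016, 0.5513]
tool_rot: [-0.205, 0.74, 0.259, 0.587]
contact_force: [0.2, -0.1, -0.7]
gripper_width: -0.003
grasp_force: 0.0
```

```bash
python3 st.py "[.313,-.213,.11]"; python3 - <<'E'
from h import *
for n,b in(("scene",(235,110,375,240)),("top",(255,105,410,250))):
    im=grab_frame(n);cv2.imwrite(f"pics/{n}2.png",im[:,:,::-1])
    for q in["left_lip","right_lip","lemon","mug"]: print(n,q,[(np.round(r['point'],3).tolist(),round(r['score'],2)) for r in recognise(n,q)[:2]])
a=cv2.imread("pics/scene2.png")[110:240,255:375];b=cv2.imread("pics/top2.png")[110:240,260:410]
f=lambda i,k:cv2.resize(i,None,fx=k,fy=k,interpolation=cv2.INTER_CUBIC)
cv2.imwrite("pics/crop2.png",np.hstack([f(a,2.9),f(b,2.9)]))
E
```

```text
14.4 [-1.497 -0.586  1.964  1.424  2.193  0.073] [ 0.3194 -0.2016  0.5513]
[[0.178, 0.623, 0.761], [0.143, -0.782, 0.607], [0.974, 0.001, -0.228]] cols=tool xyz; F [ 0.2 -0.1 -0.7]
heading,pitch [38.5 13.2]
tool shift /100mm [-4.324  0.044  0.89 ] len 0.441
scene left_lip [([0.455, 0.117, 0.198], 0.96)]
scene right_lip [([0.45, -0.028, 0.161], 0.73)]
scene lemon [([0.454, 0.133, 0.215], 0.49)]
scene mug [([0.467, -0.43, 0.084], 0.65)]
top left_lip [([0.455, 0.118, 0.246], 0.59)]
top right_lip [([0.453, -0.072, 0.249], 0.57)]
top lemon [([0.325, -0.407, 0.039], 0.78)]
top mug [([0.468, 0.018, 0.382], 0.69)]
```

View pics/crop2.png

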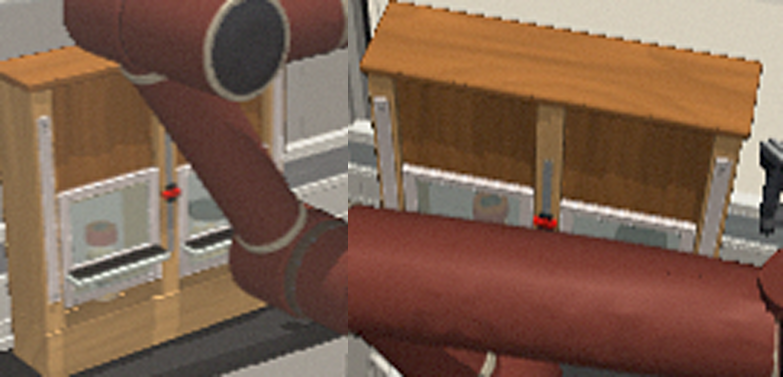

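```bash
python3 - <<'E'
from h import *
def onz(n,px,z):
    c=get_calibration(n);K=np.array(c['camera_matrix']);T=np.array(c['pose'])
    d=T[:3,:3]@np.diag([1,-1,-1])@np.linalg.inv(K)@[*px,1];o=T[:3,3];return np.round((o+d*(z-o[2])/d[2])[:2],3)
for nm,n,px,z in(("topFL","top",(265,132.3),.439),("topFR","top",(398.8,155),.439),("topBR","top",(402.3,132.7),.439),("topBL","top",(275.4,110.7),.439),("botFR","top",(381.2,234.3),0),("botFLs","scene",(273.3,240.7),0),("botFRs","scene",(352.7,213),0)):
    print(nm,onz(n,px,z))
# lip front-edge (mid thickness) at various heights
for z in(.132,.137,.142,.147,.152):
    print(z,[onz("top",q,z) for q in((332.7,210.5),(374.2,217.5))],[onz("scene",q,z) for q in((318.8,197.0),(352.1,189.3))])
# column profiles of the lip from initial images
S=cv2.imread("pics/scene1.png");T=cv2.imread("pics/top1.png")
print(cv2.cvtColor(S,6)[182:206,[322,328,334,340,346]].T);print(cv2.cvtColor(T,6)[196:224,[338,345,352,360,368]].T)
E
```

```text
topFL [0.445 0.222]
topFR [ 0.452 -0.193]
topBR [ 0.551 -0.191]
topBL [0.55  0.222]
botFR [ 0.466 -0.192]
botFLs [0.472 0.206]
botFRs [ 0.474 -0.203]
0.132 [array([ 0.431, -0.007]), array([ 0.438, -0.156])] [array([ 0.469, -0.018]), array([ 0.447, -0.176])]
0.137 [array([ 0.428, -0.008]), array([ 0.434, -0.156])] [array([ 0.46 , -0.012]), array([ 0.438, -0.169])]
0.142 [array([ 0.424, -0.009]), array([ 0.43 , -0.156])] [array([ 0.451, -0.006]), array([ 0.429, -0.162])]
0.147 [array([ 0.42 , -0.009]), array([ 0.426, -0.156])] [array([0.442, 0.   ]), array([ 0.421, -0.155])]
0.152 [array([ 0.416, -0.01 ]), array([ 0.422, -0.156])] [array([0.433, 0.007]), array([ 0.412, -0.148])]
[[119 117 116 119 168 175 162 159 168 238 101  52  56  83 205 173 159 157
  146 152 150 166  93 111]
 [122 120 116 116 149 174 171 228  92  50  55  58 128 219 164 162 155 148
  150 156 103 106 108 109]
 [127 124 139 155 167 234 123  52  53  59 131 235 158 144 148 143 157 158
   86 107 103 111 134 121]
 [142 142 150 218 128  50  54  47 109 242 161 132 142 133 153 149 101 103
  106 111 127 123 120 117]
 [163 164 161  89  55  62 133 246 162 138 160 161 162 162 113 110 107 111
  191 130 136 143 135 136]]
[[124 119 116 110 146 187 145  48  32  32  35  23  42 140 192 109  91  96
  102 100  88  90  91  92  86  91  92  95]
 [118 115 121 120 114 131 196 196  67  30  38  39  33  30 167 232 124 100
   99 100  94  84  92  87  95  93  94  91]
 [112 123 125 123 114 106 109 174 208  86  23  31  35  24  17 119 188 156
   95  97 105  98  95  89  86  92  89  95]
 [ 90  93  88  93 116 141 135 130 154 200 175  43  33  33  27  28  27 164
  235 134 101 100 104 105  89  91  80  88]
 [ 88  93 113 126 122 115 111 120 117 119 172 202  69  25  28  33  37  29
  123 205 185  90  95  99 100 103  86  91]]
```

```bash
python3 - <<'E'
from h import *
s=np.polyfit([322,328,334,340,346],[196.2,194.9,193.0,191.0,189.2],1)
t=np.polyfit([338,345,352,360,368],[209.7,210.8,212.3,213.8,215.4],1)
pl=[np.array([k[0],-1,k[1]])@P(n) for k,n in((s,"scene"),(t,"top"))]
for y in(0,-.04,-.08,-.12,-.155):
    A=np.array([[q[0],q[2]] for q in pl]);b=-np.array([q[1]*y+q[3] for q in pl]);xz=np.linalg.solve(A,b);print(y,xz)
    print(proj("scene",[xz[0],y,xz[1]]),proj("top",[xz[0],y,xz[1]]))
E
```

```text
0 [0.42031709 0.15737507]
[321.97858119 196.44638994] [330.18424781 208.09356465]
-0.04 [0.42187736 0.15604433]
[329.7721934  194.12129564] [341.45830126 210.25949609]
-0.08 [0.42343762 0.15471359]
[337.3930894  191.84772833] [352.78368824 212.43528954]
-0.12 [0.42499789 0.15338286]
[344.84694768 189.62399394] [364.16076013 214.62101251]
-0.155 [0.42636312 0.15221846]
[351.23632683 187.71782916] [374.15837452 216.54171897]
```

The arm hides the lip in this view, so I'm using the first pictures. The lip's mid edge is at x≈0.423, z≈0.153, and the mark is at z≈0.242. I'll descend in front of the cabinet.

```bash
python3 st.py "[.316,-.178,.118]"|tail -1; python3 st.py "[.104,.083,0]" d|tail -1; python3 st.py "[0,0,.1]" d|tail -1
```

```text
tool shift /100mm [-4.228 -0.219  1.117] len 0.438
tool shift /100mm [0.306 0.002 1.295] len 0.133
tool shift /100mm [ 0.973  0.004 -0.23 ] len 0.1
```

Call:
apply_moves(
  targets=[
    {"translation": [-0.42, -0.02, 0.11], "twist": 0, "hand": 0},
    {"translation": [-0.42, -0.02, 0.11], "twist": 0, "hand": 0},
    {"translation": [-0.42, -0.02, 0.11], "twist": 0, "hand": 0},
    {"translation": [-0.42, -0.02, 0.11], "twist": 0, "hand": 0},
    {"translation": [-0.42, -0.02, 0.11], "twist": 0, "hand": 0},
    {"translation": [-0.42, -0.02, 0.11], "twist": 0, "hand": 0},
    {"translation": [-0.42, -0.02, 0.11], "twist": 0, "hand": 0},
    {"translation": [-0.42, -0.02, 0.11], "twist": 0, "hand": 0},
  ],
)

```text
time: 15.7
tool_pos: [0.3168, -0.1837, 0.2052]
tool_rot: [-0.204, 0.74, 0.261, 0.586]
contact_force: [0.6, -1.2, -1.0]
gripper_width: 0.003
grasp_force: 0.0
```

Call:
apply_moves(
  targets=[
    {"translation": [-0.42, -0.02, 0.11], "twist": 0, "hand": 0},
    {"translation": [-0.42, -0.02, 0.11], "twist": 0, "hand": 0},
    {"translation": [0, 0, 0], "twist": 0, "hand": 0},
  ],
)

```text
time: 16.0
tool_pos: [0.3157, -0.1757, 0.1158]
tool_rot: [-0.211, 0.739, 0.255, 0.587]
contact_force: [0.7, 0.7, 0.1]
gripper_width: 0.0
grasp_force: 0.0
```

```bash
python3 st.py "[.42,-.095,.115]"; python3 - <<'E'
from h import *
for n in("scene","top"):
    cv2.imwrite(f"pics/{n}3.png",grab_frame(n)[:,:,::-1])
a=cv2.imread("pics/scene3.png")[110:250,245:375];b=cv2.imread("pics/top3.png")[110:250,260:410]
f=lambda i,k:cv2.resize(i,None,fx=k,fy=k,interpolation=cv2.INTER_CUBIC)
cv2.imwrite("pics/crop3.png",np.hstack([f(a,2.8),f(b,2.8)]))
E
```

```text
16.0 [-1.501 -0.062  2.38   0.977  1.832 -0.885] [ 0.3157 -0.1757  0.1158]
[[0.18, 0.625, 0.76], [0.13, -0.781, 0.611], [0.975, -0.012, -0.222]] cols=tool xyz; F [0.7 0.7 0.1]
heading,pitch [38.8 12.8]
tool shift /100mm [0.285 0.022 1.288] len 0.132
```

View pics/crop3.png

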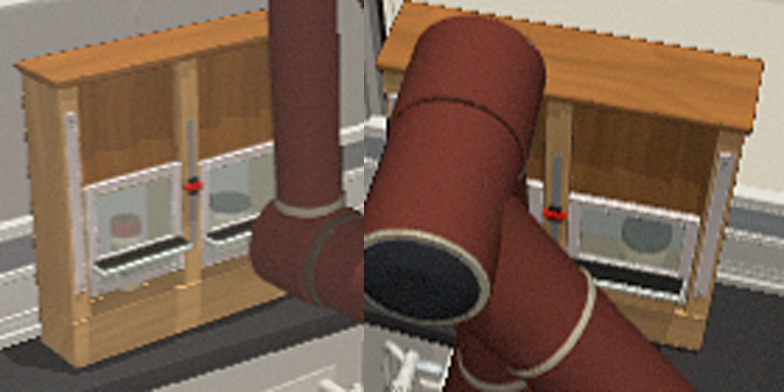

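The scene view shows the left end of the right lip, and the top view shows its right end; the sash hasn't moved. The honey jar is confirmed in the right bay. Next I'll bring the fingertips in under the lip.

Call:
apply_moves(
  targets=[
    {"translation": [0.06, 0, 0.3], "twist": 0, "hand": 0},
    {"translation": [0.07, 0, 0.3], "twist": 0, "hand": 0},
    {"translation": [0.06, 0, 0.3], "twist": 0, "hand": 0},
    {"translation": [0.05, 0.01, 0.2], "twist": 0, "hand": 0},
    {"translation": [0.04, 0.01, 0.18], "twist": 0, "hand": 0},
    {"translation": [0, 0, 0], "twist": 0, "hand": 0},
  ],
)

```text
time: 16.7
tool_pos: [0.4209, -0.0988, 0.1208]
tool_rot: [-0.203, 0.738, 0.264, 0.587]
contact_force: [0.7, 0.4, -0.2]
gripper_width: -0.0
grasp_force: 0.0
```

```bash
python3 st.py "[0,0,.1]" d;  python3 - <<'E'
from h import *
for n in("scene","top"):
    cv2.imwrite(f"pics/{n}4.png",grab_frame(n)[:,:,::-1])
a=cv2.imread("pics/scene4.png")[140:230,280:375];b=cv2.imread("pics/top4.png")[150:240,310:405]
f=lambda i,k:cv2.resize(i,None,fx=k,fy=k,interpolation=cv2.INTER_CUBIC)
cv2.imwrite("pics/crop4.png",np.hstack([f(a,4.2),f(b,4.2)]))
E
```

```text
16.7 [-1.147 -0.15   2.439  1.232  1.603 -0.763] [ 0.4209 -0.0988  0.1208]
[[0.172, 0.627, 0.759], [0.151, -0.779, 0.609], [0.973, 0.01, -0.229]] cols=tool xyz; F [ 0.7  0.4 -0.2]
heading,pitch [38.7 13.2]
tool shift /100mm [ 0.973  0.01  -0.229] len 0.1
```

View pics/crop4.png

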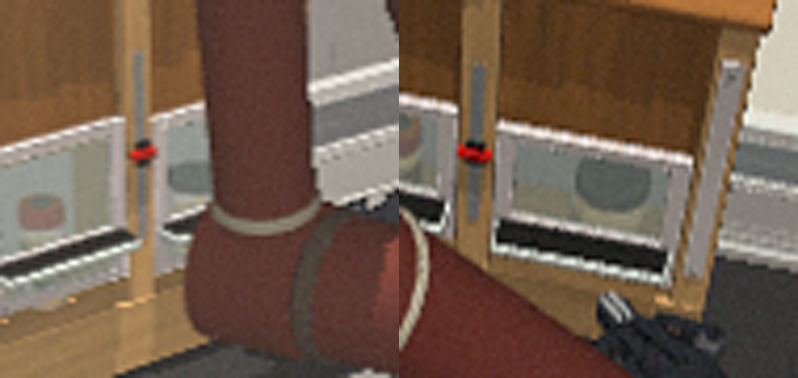

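```bash
python3 - <<'E'
from h import *
for X in([.4376,-.0854,.1158],[.43,-.0915,.127],[.4235,-.08,.148],[.4235,-.08,.153],[.40,-.115,.14]): print(X,proj("top",X),((proj("top",X)-[310,150])*4.2+[399,0]))
E
```

```text
[0.4376, -0.0854, 0.1158] [354.25665076 216.25087205] [584.87793317 278.25366261]
[0.43, -0.0915, 0.127] [355.77509682 216.38180944] [591.25540664 278.80359967]
[0.4235, -0.08, 0.148] [352.64819014 213.58211273] [578.12239861 267.04487346]
[0.4235, -0.08, 0.153] [352.75161654 212.71843009] [578.55678948 263.41740638]
[0.4, -0.115, 0.14] [361.08479566 222.25816484] [613.55614178 303.48429232]
```

```bash
python3 - <<'E'
from h import *
b=cv2.imread("pics/top4.png")[200:240,330:390]
b=cv2.convertScaleAbs(cv2.resize(b,None,fx=10,fy=10,interpolation=cv2.INTER_NEAREST),alpha=1.5,beta=15)
for X in([.4376,-.0854,.1158],[.4209,-.0988,.1208]):
    q=(proj("top",X)-[330,200]+.5)*10;cv2.circle(b,tuple(int(v) for v in q),4,(0,255,0),-1)
cv2.imwrite("pics/crop5.png",b)
E
```

```text
(no output)
```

View pics/crop5.png

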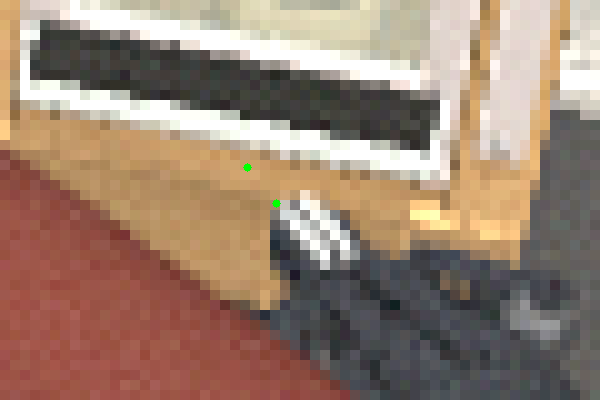

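```bash
python3 - <<'E'
from h import *
def onz(n,px,z):
    c=get_calibration(n);K=np.array(c['camera_matrix']);T=np.array(c['pose'])
    d=T[:3,:3]@np.diag([1,-1,-1])@np.linalg.inv(K)@[*px,1];o=T[:3,3];return np.round((o+d*(z-o[2])/d[2])[:2],3)
for z in(.115,.126): print('tip',onz("top",(358.5,218.7),z))
for z in(.142,.147,.153): print('lip edge',onz("top",(359.3,213.8),z))
S=cv2.imread("pics/scene4.png")[:,:,::-1];T=cv2.imread("pics/top4.png")[:,:,::-1]
a=red(S,(305,165,325,190));b=red(T,(318,175,338,198));print(a,b,tri(a[:2],b[:2]))
E
```

```text
tip [ 0.431 -0.102]
tip [ 0.423 -0.103]
lip edge [ 0.433 -0.102]
lip edge [ 0.429 -0.103]
lip edge [ 0.425 -0.103]
(np.float64(313.64285714285717), np.float64(176.14285714285714), np.int64(14)) (np.float64(326.93333333333334), np.float64(185.93333333333334), np.int64(15)) [0.44608429 0.02023531 0.24207522]
```

Call:
apply_moves(
  targets=[
    {"translation": [0.01, 0.03, 0.04], "twist": 0, "hand": 0},
    {"translation": [0.01, 0.03, 0.04], "twist": 0, "hand": 0},
    {"translation": [0.003, 0.01, 0.015], "twist": 0, "hand": 0},
  ],
)

```text
time: 17.1
tool_pos: [0.4319, -0.0985, 0.1178]
tool_rot: [-0.205, 0.739, 0.26, 0.587]
contact_force: [0.8, -0.2, -0.3]
gripper_width: 0.001
grasp_force: 0.0
```

```bash
python3 st.py "[0,0,.1]" d; python3 - <<'E'
from h import *
cv2.imwrite("pics/top5.png",grab_frame("top")[:,:,::-1])
b=cv2.imread("pics/top5.png")[200:240,330:390]
b=cv2.convertScaleAbs(cv2.resize(b,None,fx=10,fy=10,interpolation=cv2.INTER_CUBIC),alpha=1.5,beta=15)
cv2.imwrite("pics/crop6.png",b)
E
```

```text
17.1 [-1.118 -0.122  2.424  1.253  1.577 -0.759] [ 0.4319 -0.0985  0.1178]
[[0.177, 0.624, 0.761], [0.143, -0.781, 0.607], [0.974, 0.001, -0.228]] cols=tool xyz; F [ 0.8 -0.2 -0.3]
heading,pitch [38.6 13.2]
tool shift /100mm [ 0.974  0.001 -0.228] len 0.1
```

View pics/crop6.png

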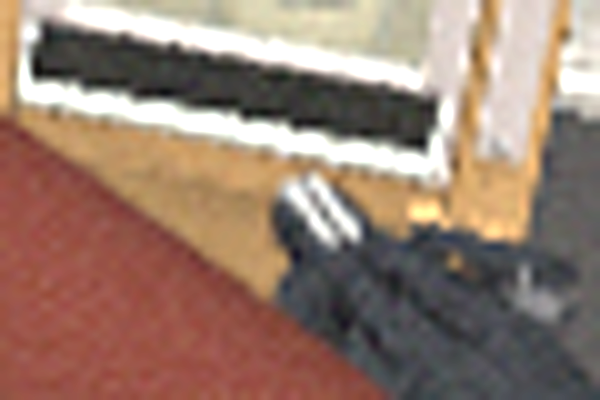

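Call:
apply_moves(
  targets=[
    {"translation": [0.041, 0.006, 0], "twist": 0, "hand": 0},
    {"translation": [0.041, 0.006, 0], "twist": 0, "hand": 0},
    {"translation": [0.041, 0.006, 0], "twist": 0, "hand": 0},
    {"translation": [0.041, 0.006, 0], "twist": 0, "hand": 0},
  ],
)

```text
time: 17.55
tool_pos: [0.4355, -0.0971, 0.1326]
tool_rot: [-0.205, 0.74, 0.26, 0.585]
contact_force: [-4.1, -1.5, -3.4]
gripper_width: 0.002
grasp_force: 2.6
```

```bash
python3 st.py "[0,0,.1]" d; python3 - <<'E'
from h import *
cv2.imwrite("pics/top6.png",grab_frame("top")[:,:,::-1])
b=cv2.imread("pics/top6.png")[200:240,330:390]
b=cv2.convertScaleAbs(cv2.resize(b,None,fx=10,fy=10,interpolation=cv2.INTER_CUBIC),alpha=1.5,beta=15)
cv2.imwrite("pics/crop7.png",b)
E
```

```text
17.55 [-1.106 -0.169  2.425  1.259  1.582 -0.711] [ 0.4355 -0.0971  0.1326]
[[0.18, 0.625, 0.76], [0.144, -0.781, 0.608], [0.973, -0.0, -0.231]] cols=tool xyz; F [-4.1 -1.5 -3.4]
heading,pitch [38.7 13.3]
tool shift /100mm [ 0.973 -0.    -0.231] len 0.1
```

View pics/crop7.png

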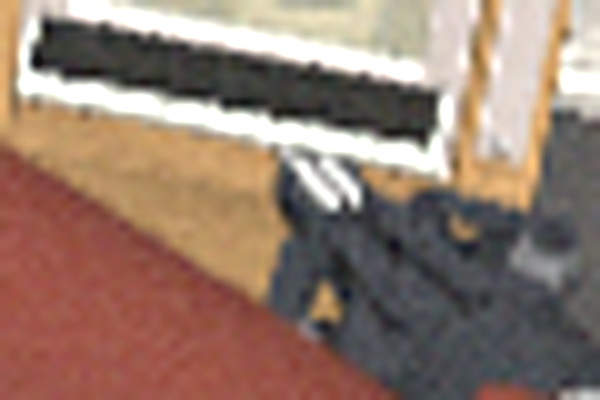

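The tips are now under the lip, hidden behind its front edge at about (310,150) in the crop. The −x force says they also touch the sash face, so I'll back off 4 mm and then push up slowly.

Call:
apply_moves(
  targets=[
    {"translation": [-0.017, -0.025, -0.025], "twist": 0, "hand": 0},
    {"translation": [0.02, 0, -0.005], "twist": 0, "hand": 0},
    {"translation": [0.03, 0, -0.007], "twist": 0, "hand": 0},
    {"translation": [0.04, 0, -0.01], "twist": 0, "hand": 0},
    {"translation": [0.05, 0, -0.012], "twist": 0, "hand": 0},
    {"translation": [0.05, 0, -0.012], "twist": 0, "hand": 0},
    {"translation": [0.05, 0, -0.012], "twist": 0, "hand": 0},
    {"translation": [0.05, 0, -0.012], "twist": 0, "hand": 0},
  ],
)

```text
time: 18.4
tool_pos: [0.4319, -0.0969, 0.1625]
tool_rot: [-0.206, 0.739, 0.26, 0.586]
contact_force: [1.1, 1.5, -3.4]
gripper_width: -0.0
grasp_force: 1.9
```

```bash
python3 st.py "[0,0,.1]" d
```

```text
18.4 [-1.116 -0.27   2.436  1.257  1.619 -0.63 ] [ 0.4319 -0.0969  0.1625]
[[0.178, 0.625, 0.76], [0.143, -0.78, 0.609], [0.974, 0.001, -0.228]] cols=tool xyz; F [ 1.1  1.5 -3.4]
heading,pitch [38.7 13.2]
tool shift /100mm [ 0.974  0.001 -0.228] len 0.1
```

Call:
apply_moves(
  targets=[
    {"translation": [0.05, 0, -0.012], "twist": 0, "hand": 0},
    {"translation": [0.05, 0, -0.012], "twist": 0, "hand": 0},
    {"translation": [0.05, 0, -0.012], "twist": 0, "hand": 0},
    {"translation": [0.05, 0, -0.012], "twist": 0, "hand": 0},
    {"translation": [0.05, 0, -0.012], "twist": 0, "hand": 0},
    {"translation": [0.05, 0, -0.012], "twist": 0, "hand": 0},
    {"translation": [0.04, 0, -0.009], "twist": 0, "hand": 0},
    {"translation": [0.02, 0, -0.005], "twist": 0, "hand": 0},
  ],
)

```text
time: 19.2
tool_pos: [0.4318, -0.0972, 0.1996]
tool_rot: [-0.205, 0.739, 0.26, 0.586]
contact_force: [0.3, 3.0, -4.6]
gripper_width: 0.0
grasp_force: 1.7
```

```bash
python3 st.py "[0,0,.1]" d; python3 - <<'E'
from h import *
for n in("scene","top"):
    cv2.imwrite(f"pics/{n}7.png",grab_frame(n)[:,:,::-1])
a=cv2.imread("pics/scene7.png")[140:215,290:360];b=cv2.imread("pics/top7.png")[150:225,315:405]
f=lambda i,k:cv2.resize(i,None,fx=k,fy=k,interpolation=cv2.INTER_CUBIC)
cv2.imwrite("pics/crop8.png",np.hstack([f(a,5),f(b,5)]))
E
```

```text
19.2 [-1.116 -0.376  2.434  1.264  1.652 -0.527] [ 0.4318 -0.0972  0.1996]
[[0.177, 0.625, 0.76], [0.143, -0.78, 0.608], [0.974, 0.001, -0.228]] cols=tool xyz; F [ 0.3  3.  -4.6]
heading,pitch [38.7 13.2]
tool shift /100mm [ 0.974  0.001 -0.228] len 0.1
```

View pics/crop8.png

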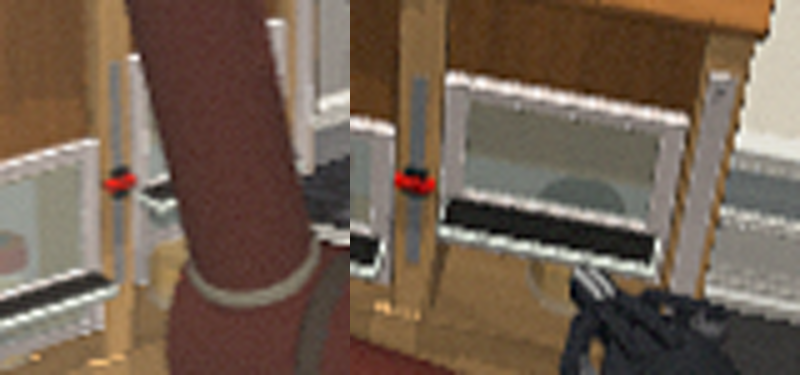

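```bash
python3 - <<'E'
from h import *
S=cv2.cvtColor(cv2.imread("pics/scene7.png"),6);T=cv2.cvtColor(cv2.imread("pics/top7.png"),6)
c=[319,320,321,322,323,324,325,326];print('scene rows170..189');[print(k,S[170:190,k].tolist()) for k in c]
c=[338,342,346,350,354];print('top rows 190..205');[print(k,T[188:206,k].tolist()) for k in c]
for n in("scene7","top7"):
    im=cv2.imread(f"pics/{n}.png")[:,:,::-1];print(red(im,(305,165,325,190) if "s" in n[0] else (318,175,338,198)))
for z in(.21,.215,.22,.225,.23): print(z,*[np.round(proj(n,[.4235,y,z]),1) for n in("scene","top") for y in(-.003,-.02,-.05)])
E
```

```text
scene rows170..189
319 [180, 157, 161, 160, 162, 165, 176, 97, 62, 155, 169, 131, 126, 128, 140, 144, 139, 146, 146, 139]
320 [150, 151, 153, 151, 148, 155, 193, 85, 47, 82, 206, 135, 91, 99, 122, 140, 135, 145, 139, 135]
321 [146, 151, 151, 152, 152, 186, 169, 41, 43, 73, 181, 178, 137, 104, 111, 130, 146, 146, 148, 140]
322 [108, 129, 137, 135, 162, 222, 125, 46, 56, 63, 148, 211, 156, 111, 107, 124, 152, 140, 153, 140]
323 [50, 54, 84, 89, 133, 175, 83, 52, 50, 83, 206, 179, 123, 112, 117, 129, 144, 144, 155, 141]
324 [58, 55, 54, 47, 46, 47, 50, 49, 49, 97, 233, 145, 112, 116, 132, 154, 149, 159, 160, 139]
325 [62, 57, 55, 58, 59, 51, 55, 55, 48, 60, 119, 88, 89, 100, 118, 152, 150, 171, 148, 143]
326 [61, 57, 58, 62, 56, 60, 63, 58, 57, 56, 47, 53, 56, 63, 67, 84, 123, 139, 132, 128]
top rows 190..205
338 [179, 136, 39, 28, 33, 36, 34, 25, 160, 225, 131, 104, 106, 109, 108, 107, 105, 105]
342 [159, 190, 99, 14, 30, 34, 33, 33, 78, 146, 160, 115, 107, 103, 106, 109, 110, 105]
346 [136, 197, 208, 90, 30, 32, 36, 29, 20, 119, 187, 155, 99, 105, 103, 103, 110, 105]
350 [110, 129, 192, 192, 66, 21, 31, 30, 35, 15, 160, 231, 135, 101, 107, 105, 111, 111]
354 [84, 88, 136, 178, 126, 44, 24, 27, 34, 24, 32, 160, 228, 115, 101, 117, 109, 109]
(np.float64(313.61538461538464), np.float64(176.23076923076923), np.int64(13))
(np.float64(326.93333333333334), np.float64(185.93333333333334), np.int64(15))
0.21 [321.9 184. ] [325.4 183. ] [331.4 181.2] [331.8 198.1] [336.6 199.1] [345.3 200.8]
0.215 [321.9 182.9] [325.4 181.8] [331.4 180.1] [331.8 197.2] [336.7 198.2] [345.4 199.9]
0.22 [321.9 181.7] [325.3 180.7] [331.4 178.9] [331.9 196.2] [336.8 197.2] [345.5 199. ]
0.225 [321.9 180.5] [325.3 179.5] [331.4 177.8] [331.9 195.3] [336.8 196.3] [345.5 198. ]
0.23 [321.8 179.4] [325.3 178.4] [331.4 176.6] [332.  194.4] [336.9 195.4] [345.6 197.1]
```

The lip is now at about z=0.222 by the cameras and 0.220 by the arm's own position, and the mark is at 0.242. So I'll push up another 20 mm with an easy stop.

Call:
apply_moves(
  targets=[
    {"translation": [0.02, 0, -0.005], "twist": 0, "hand": 0},
    {"translation": [0.04, 0, -0.01], "twist": 0, "hand": 0},
    {"translation": [0.05, 0, -0.012], "twist": 0, "hand": 0},
    {"translation": [0.045, 0, -0.01], "twist": 0, "hand": 0},
    {"translation": [0.03, 0, -0.007], "twist": 0, "hand": 0},
    {"translation": [0.015, 0, -0.004], "twist": 0, "hand": 0},
    {"translation": [0, 0, 0], "twist": 0, "hand": 0},
  ],
)

```text
time: 20.0
tool_pos: [0.4318, -0.0974, 0.2202]
tool_rot: [-0.205, 0.739, 0.26, 0.587]
contact_force: [0.8, 2.5, -3.3]
gripper_width: -0.003
grasp_force: 1.0
```

```bash
cat > lip.py <<'E'
from h import *
import sys
f={}
for n in("scene","top"):
    f[n]=grab_frame(n);cv2.imwrite(f"pics/{n}{sys.argv[1]}.png",f[n][:,:,::-1])
S=cv2.cvtColor(f["scene"],7);T=cv2.cvtColor(f["top"],7)
for k in range(319,350,3 if len(sys.argv)>2 else 1)[:9]:print('s',k,S[166:190,k].tolist())
for k in(338,342,346,350,354):print('t',k,T[182:202,k].tolist())
for z in(.235,.24,.245): print(z,*[np.round(proj(n,[.4235,y,z]),1) for n in("scene","top") for y in(-.003,-.02,-.05)])
E
python3 lip.py 8; python3 st.py
```

```text
s 319 [119, 164, 168, 171, 188, 202, 140, 53, 143, 195, 137, 139, 148, 135, 129, 126, 132, 135, 139, 143, 153, 139, 140, 143]
s 320 [45, 55, 75, 85, 140, 216, 93, 41, 81, 191, 146, 131, 151, 116, 100, 111, 121, 119, 102, 132, 153, 141, 146, 141]
s 321 [57, 51, 53, 48, 60, 109, 63, 46, 51, 111, 208, 147, 148, 128, 121, 138, 147, 142, 60, 101, 156, 161, 153, 140]
s 322 [59, 58, 54, 58, 52, 55, 47, 55, 52, 93, 210, 144, 123, 115, 133, 150, 146, 133, 37, 68, 164, 183, 148, 137]
s 323 [58, 62, 60, 59, 61, 55, 54, 60, 55, 51, 45, 50, 84, 89, 113, 140, 130, 115, 42, 62, 150, 184, 156, 141]
s 324 [63, 59, 56, 56, 62, 58, 54, 62, 56, 54, 54, 51, 53, 55, 53, 83, 80, 80, 40, 60, 147, 187, 158, 140]
s 325 [62, 60, 59, 57, 61, 61, 52, 56, 60, 56, 57, 58, 56, 59, 57, 51, 50, 50, 49, 56, 109, 157, 132, 135]
s 326 [63, 61, 62, 62, 60, 60, 61, 58, 61, 57, 56, 58, 52, 61, 56, 62, 56, 56, 54, 59, 53, 71, 83, 102]
s 327 [59, 56, 61, 63, 62, 58, 63, 63, 63, 60, 63, 55, 62, 55, 63, 53, 55, 57, 58, 53, 56, 51, 51, 50]
t 338 [116, 145, 181, 128, 42, 32, 36, 29, 36, 46, 166, 222, 116, 87, 101, 107, 103, 105,
[... 186 characters left out ...]
 101, 100, 108, 105, 103]
t 350 [107, 115, 116, 104, 164, 194, 67, 21, 28, 34, 24, 18, 162, 232, 136, 102, 97, 98, 107, 102]
t 354 [100, 113, 117, 114, 142, 182, 138, 41, 30, 32, 35, 25, 23, 164, 231, 116, 94, 119, 121, 127]
0.235 [321.8 178.2] [325.3 177.2] [331.4 175.5] [332.  193.4] [337.  194.4] [345.7 196.1]
0.24 [321.8 177.1] [325.3 176.1] [331.3 174.3] [332.1 192.5] [337.  193.5] [345.8 195.2]
0.245 [321.8 175.9] [325.3 174.9] [331.3 173.2] [332.1 191.5] [337.1 192.5] [345.9 194.2]
20.1 [-1.117 -0.428  2.428  1.27   1.67  -0.471] [ 0.4318 -0.0975  0.2202]
[[0.177, 0.625, 0.761], [0.143, -0.781, 0.608], [0.974, 0.001, -0.227]] cols=tool xyz; F [ 0.4  1.2 -0.6]
heading,pitch [38.6 13.1]
```

Call:
apply_moves(
  targets=[
    {"translation": [-0.08, 0, 0.018], "twist": 0, "hand": 0},
    {"translation": [-0.12, 0, 0.028], "twist": 0, "hand": 0},
    {"translation": [-0.08, 0, -0.25], "twist": 0, "hand": 0},
    {"translation": [-0.1, 0, -0.4], "twist": 0, "hand": 0},
    {"translation": [-0.1, 0, -0.4], "twist": 0, "hand": 0},
    {"translation": [-0.1, 0, -0.4], "twist": 0, "hand": 0},
    {"translation": [0, 0, 0], "twist": 0, "hand": 0},
  ],
)

```text
time: 20.8
tool_pos: [0.3132, -0.1955, 0.196]
tool_rot: [-0.202, 0.74, 0.258, 0.587]
contact_force: [-0.1, 0.3, 0.4]
gripper_width: 0.003
grasp_force: 0.0
```

```bash
python3 lip.py 9; python3 st.py; python3 - <<'E'
import cv2,numpy as np
a=cv2.imread("pics/scene9.png")[110:250,245:375];b=cv2.imread("pics/top9.png")[110:250,255:410]
f=lambda i,k:cv2.resize(i,None,fx=k,fy=k,interpolation=cv2.INTER_CUBIC)
cv2.imwrite("pics/crop9.png",np.hstack([f(a,2.8),f(b,2.8)]))
E
```

```text
s 319 [176, 174, 178, 178, 182, 201, 140, 55, 145, 196, 133, 140, 147, 135, 127, 129, 135, 134, 137, 142, 150, 141, 138, 141]
s 320 [132, 134, 136, 147, 152, 233, 101, 46, 86, 194, 146, 130, 151, 118, 104, 110, 124, 123, 104, 130, 151, 139, 148, 140]
s 321 [139, 139, 142, 152, 166, 191, 81, 50, 48, 108, 206, 148, 141, 127, 119, 137, 148, 142, 59, 106, 158, 161, 151, 137]
s 322 [137, 137, 143, 158, 203, 120, 45, 52, 49, 103, 229, 163, 137, 120, 129, 148, 143, 135, 36, 64, 163, 179, 148, 140]
s 323 [139, 139, 147, 162, 229, 88, 46, 48, 79, 191, 184, 150, 139, 110, 127, 155, 143, 112, 39, 64, 150, 181, 154, 137]
s 324 [136, 138, 152, 156, 210, 85, 48, 49, 105, 251, 161, 125, 128, 118, 126, 150, 146, 76, 36, 59, 143, 185, 157, 140]
s 325 [141, 141, 154, 181, 177, 40, 52, 55, 122, 237, 162, 130, 130, 129, 154, 146, 156, 44, 46, 55, 121, 182, 145, 140]
s 326 [142, 147, 164, 228, 142, 45, 52, 64, 143, 199, 151, 146, 129, 125, 160, 145, 152, 48, 41, 52, 119, 181, 137, 143]
s 327 [141, 147, 159, 232, 99, 47, 48, 82, 201, 177, 134, 149, 135, 131, 145, 141, 72, 43, 50, 50, 114, 169, 150, 148]
t
[... 271 characters left out ...]
08, 108, 103, 108, 102, 105]
t 350 [108, 112, 117, 110, 167, 191, 63, 30, 30, 29, 27, 18, 163, 231, 138, 102, 96, 98, 105, 104]
t 354 [102, 111, 114, 117, 146, 182, 137, 43, 28, 30, 37, 28, 24, 164, 228, 117, 97, 121, 119, 130]
0.235 [321.8 178.2] [325.3 177.2] [331.4 175.5] [332.  193.4] [337.  194.4] [345.7 196.1]
0.24 [321.8 177.1] [325.3 176.1] [331.3 174.3] [332.1 192.5] [337.  193.5] [345.8 195.2]
0.245 [321.8 175.9] [325.3 174.9] [331.3 173.2] [332.1 191.5] [337.1 192.5] [345.9 194.2]
20.9 [-1.509 -0.255  2.355  1.032  1.946 -0.707] [ 0.3146 -0.1924  0.1953]
[[0.177, 0.622, 0.762], [0.142, -0.783, 0.606], [0.974, 0.001, -0.227]] cols=tool xyz; F [0.2 0.  0.4]
heading,pitch [38.5 13.1]
```

View pics/crop9.png

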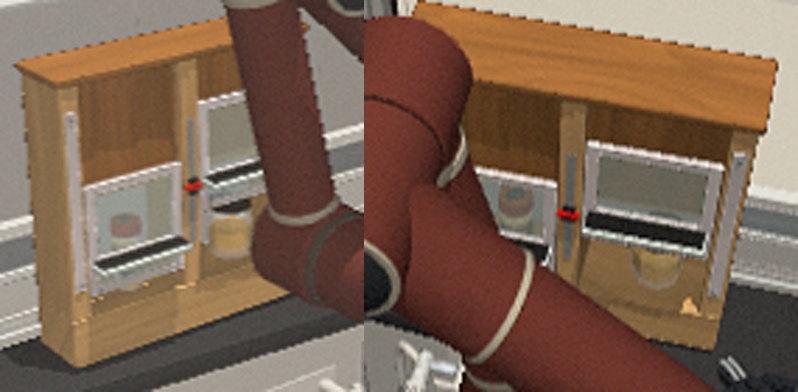

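The right lip now stands at about z=0.244 against the mark's 0.242. The left sash and both jars look unchanged, and the hand is clear.

```bash
python3 -c "
from plant import *
print(job_done())"
```

```text
the job is handed in; nothing more can be done
None
```

I pushed up the right sash, which has the honey jar behind it, and handed the job in with the hand clear: its lip is about 2–3 mm above the red mark by the cameras, and I saw no change to the left sash or jars.

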